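# Put the hand tools back in their fitted foam trays

### The arm

A 6-joint arm with a two-finger parallel gripper is mounted at the origin on the work surface. World frame = base frame: x ahead of the robot, y to its left, z up, the work surface at z = 0. Lengths are in mm, angles in degrees, forces in N, time in s.
With the tool pointing down it reaches from about 275 to 875 mm from the base axis. Payload 12.5 kg.
Tool frame: the origin (TCP) lies at the very end of the fingers, on their centre line; the grasp point (between the pads) lies 19 mm behind it; z points along the fingers, y is the direction in which the jaws open and shut (so a half turn about z gives the same grasp; the last joint's range is limited). The gripper opens to 85 mm and grips with 20 to 120 N. Pads are 22 mm wide; open, the fingers measure 114 mm over their backs; the gripper's body (76 mm by 85 mm) begins 54 mm behind the grasp point. The pads swing forward as they close: fully open they stand 13 mm farther back than shut.
Start: joints at [61.501, 20.094, 94.641, -0, 65.266, -4.847], TCP at [220.615, 503.799, 231.29] pointing down, gripper open.
Joint ranges: [-157.81, 157.81], [-45, 120.19], [0.68, 151.7], [-89.99, 269.99], [4.06, 180], [-164.3, 164.3]. Speed limits (degrees/s): [127.2, 127.2, 159.86, 180, 180, 180].

### API

Orientations are given as a 3x3 rotation matrix whose columns are the frame's x, y, z axes.
In Python, from station import arm, grab_frame, nets gives the robot as it stands. The module is installed in compiled form; this text tells all that it offers.
- The arm moves only by the tool arm_command, never from a script. Its argument "steps" is a list of rows, each an object of numbers: "tx", "ty", "tz": the shift along the tool's x, y, z in mm; "rx", "ry", "rz": the turn, a rotation vector about the tool's x, y, z in degrees; "fingers": the opening, from -1 (shut) to 1 (fully open), so that 0 is half open. In form: [{"tx": .., "ty": .., "tz": .., "rx": .., "ry": .., "rz": .., "fingers": ..}, ...]. A call has 1 to 10 rows; each row shifts and turns the commanded pose from where the row before left it, along the tool's axes as they then stand; what a row does not reach is not made up. A row lasts 1/8 s, in which the tool goes at most 62.5 mm and 10.7 degrees, less where a joint would pass 70% of its speed; a pose out of reach is approached as far as the arm can. A call with a gripper value outside its range is refused whole. The fingers move at their own pace and stop on an object; the grip force is fixed at half the most. Time passes only in rows, so rows that do not move let the fingers close. It gives the time, the measured TCP pose, the force and the opening at its end, in the units of the state.
- arm.sense(): the state, without advancing time (a new reading comes with each control period).
- grab_frame(name): name is "side" or "top"; returns a dict with "pixels" (480x640x3 uint8, red, green, blue), "mtx" (3x3 intrinsics, pixels), "T" (4x4, takes a point from camera to world coordinates). Camera axes: x right, y up, looking along -z (the intrinsics and any distortion apply to the point x, -y, -z); pixel columns grow to the right and rows downward; lengths in mm; the calibration is good to about 2 mm. A picture is of the moment at which its call begins. There is no depth.
- arm.close_job(): hands the job in, once; it reports no verdict.
Trained networks look in the newest picture that a camera, given by its name, has taken for a name from the list of things; names that differ only in an ending like _2 or _b are one class to them, and where a whole thing is asked for, a point or a joint stands for the part that bears it (a point fixed in the world has none). Each returns a list of dicts, best first, with "score" (0 to 1); they miss things now and then, are a little off and sometimes report something else, mostly with a low value. They report only what shows in the picture. A call takes as long as a camera call. They do not tell look-alikes from the thing itself.
- nets.search_frame(target, camera): "xyz" ([x, y, z] in mm, in the coordinates of the camera as it stood for that picture, good to about 4 mm: the middle of the surface that is visible of it).
- nets.masks_of(target, camera): "region" (480x640 bool, what is visible of it).
The state is a dict: "time": time; "joint_positions": joint angles; "qvel": joint speeds; "effort": joint torques, N m; "eef_pos": TCP position; "orientation": TCP orientation; "force": force on the tool from outside, world axes, zero at the start; "ft_torque": the same for the moment, N m; "grip_width": finger opening in mm.
Only numpy, scipy, OpenCV 4.12 (cv2) and the standard library are available. Lean on these libraries where they do the work, as an engineer would, in place of code of your own. Each camera call takes 0.05 s, during which the arm holds its last target. There are 200 camera calls.

### The job

Tidy the bench: lay the mallet, the chisel, the block plane and the tape measure each into the foam tray cut to its shape, turned to fit the outline so that it beds flat on the bottom of its cut-out. Set every tool down without dropping it, and leave the glue bottle and the wax tin where they stand.

Things in the scene. Friction and masses are not known exactly. Their poses are not given: they have to be found in the camera images.
- mallet: Small wooden joiner's mallet lying flat: dark brown head 60 (along x) x 92 (along y) x 44 high, spanning x +35 to +95; lighter brown handle 130 long, 24 wide (y), spanning x -95 to +35 and z 9 to 35. 190 long in all, about 0.3 kg. Origin: on the underside plane, at the middle of its overall length; x points along the handle to the head, z up. Mass centre near x +45; a good grip is across the handle about 15 ahead of the origin. Sizes in mm.
- chisel: Bench chisel lying flat: red flat-sided handle 105 long, 26 wide (y), 32 high with a steel hoop at its end, spanning x -100 to +5; thin steel neck and 16 wide, 4 thick blade from x +5 to +100, which hangs level 14 above the underside. 200 long in all, about 0.17 kg. Origin: on the underside plane at mid-length; x points towards the cutting edge, z up. A good grip is across the handle about 25 behind the origin. Sizes in mm.
- plane: Small block plane standing on its sole: dark steel body 140 (x) x 42 (y), the 70 long middle with flat side cheeks 42 apart and 30 high, both ends 34 wide; brass cap on top (up to 53 high) and a brass knob at the +x end. About 0.55 kg. Origin: underside of the sole, at its middle; x points to the end with the knob, z up. Grip the side cheeks at the middle. Sizes in mm.
- tape: Yellow and black tape-measure case lying on its side, 62 (x) x 54 (y) x 34 high, about 0.22 kg. Origin: centre of its underside; z up. Grip across y (54). Sizes in mm.
- mallet_tray: Dark grey foam tray 226 (x) x 136 (y) with a T-shaped cut-out for the mallet, about 8 of room all round: 108 wide for x +27 to +103 (head), 42 wide for x -103 to +27 (handle). The foam top is 12 above the bench, the cut-out 9 deep, its bright amber floor 3 above the bench; the tray does not move. Origin: on the bench under the tray's centre; the mallet fits with its origin above this one and its x axis along this x. Sizes in mm.
- chisel_tray: Dark grey foam tray 236 (x) x 84 (y) with a long cut-out for the chisel: 42 wide for x -108 to +12 (handle, 8 of room all round), 24 wide for x +12 to +108 (blade, which then hangs just above the foam). The foam top is 12 above the bench, the cut-out 9 deep, its bright amber floor 3 above the bench; the tray does not move. Origin: on the bench under the tray's centre; the chisel fits with its origin above this one and its x axis along this x. Sizes in mm.
- plane_tray: Dark grey foam tray 184 (x) x 90 (y) with a cut-out for the block plane: 156 long, 58 wide over the middle 86, 48 wide at both ends (7 to 8 of room all round). The foam top is 12 above the bench, the cut-out 9 deep, its bright amber floor 3 above the bench; the tray does not move. Origin: on the bench under the tray's centre; the plane fits with its origin above this one and its length along this x, either end forward. Sizes in mm.
- tape_tray: Dark grey foam tray 114 (x) x 106 (y) with a nearly square cut-out 78 (x) x 70 (y) for the tape measure, 8 of room all round. The foam top is 12 above the bench, the cut-out 9 deep, its bright amber floor 3 above the bench; the tray does not move. Origin: on the bench under the tray's centre; the tape fits with its origin above this one and its sides parallel to those of the cut-out. Sizes in mm.
- glue_bottle: White glue bottle with orange cap, 54 across, 150 tall, standing to the left of the work, not to be disturbed. Origin: centre of its base. Sizes in mm.
- wax_tin: Round wax tin with pale metal lid and green band, 76 across, 50 high, standing to the right of the work, not to be disturbed. Origin: centre of its base. Sizes in mm.
Mind the look-alikes: they are no part of the job. Leave any red or turquoise look-alike of the plane_tray alone.

How it is judged (in metres and radians):
At the end, for the whole second after the job is handed in: Each tool lies released and at rest in its own tray, on the floor of its cut-out (within 4 mm, tilt under 0.1 rad), origins within 14 mm horizontally, and mallet, chisel and plane along the tray within 0.25 rad, mallet head and chisel blade at their own ends (horizontal distance between mallet and mallet_tray below 0.014 m and z of mallet in the frame of mallet_tray below 0.007 m and angle between each of mallet, chisel, plane, tape's own z axis and vertical below 0.1 rad and angle between the x axis of mallet and the x axis of mallet_tray, either way round below 0.25 rad and linear speed of each of mallet, chisel, plane, tape below 0.02 m/s and angular speed of each of mallet, chisel, plane, tape below 0.2 rad/s and horizontal distance between chisel and chisel_tray below 0.014 m and z of chisel in the frame of chisel_tray below 0.007 m and angle between the x axis of chisel and the x axis of chisel_tray, either way round below 0.25 rad and horizontal distance between plane and plane_tray below 0.014 m and z of plane in the frame of plane_tray below 0.007 m and angle between the x axis of plane and the x axis of plane_tray, either way round below 0.25 rad and horizontal distance between tape and tape_tray below 0.014 m and z of tape in the frame of tape_tray below 0.007 m); the robot touches nothing.
It fails at once if a tool was dropped or thrown: over 0.6 m/s while not between the fingers (a fall of about 20 mm) ((contact force between mallet and the fingers below 0.05 N and linear speed of mallet above 0.6 m/s) or (contact force between chisel and the fingers below 0.05 N and linear speed of chisel above 0.6 m/s) or (contact force between plane and the fingers below 0.05 N and linear speed of plane above 0.6 m/s) or (contact force between tape and the fingers below 0.05 N and linear speed of tape above 0.6 m/s)).
It fails at once if the glue bottle was shifted more than 30 mm or knocked over (distance of glue_bottle from where it was at the start of the episode above 0.03 m or angle between glue_bottle's own z axis and vertical above 0.35 rad).
It fails at once if the wax tin was shifted more than 30 mm or knocked over (distance of wax_tin from where it was at the start of the episode above 0.03 m or angle between wax_tin's own z axis and vertical above 0.35 rad).
It also fails if it takes over 106 s, if anything falls off the work surface, if the arm or the gripper's body presses on something with over 40 N, if the wrist force passes 120 N, or if a joint passes its speed limit or range.

## Working session

There is one attempt and no reset: what is moved stays moved. The work goes in short steps, Python scripts to look and compute and a tool call to move; the robot and the scene stay as the last step left them, time stands still between calls to the robot, and variables do not carry over. Pictures are saved under pics/ and viewed, about 12 in all and at most 16, crops included, and the job is handed in when it is done.

Besides the shell and the picture viewer there is one more tool, called as name(argument=value, ...) on one line, values as JSON. arm_command: Moves the arm, as the interface text tells. Its arguments: {"type":"object","properties":{"steps":{"type":"array"}},"required":["steps"]}

```bash
mkdir -p pics; ls; cat > h.py <<'E'
import numpy as np, cv2
from station import arm, grab_frame, nets
def save(f,n): cv2.imwrite('pics/'+n, f['pixels'][:,:,::-1])
def ray(f,uv,z):
    "pixel -> world point at height z"
    K,T=f['mtx'],f['T']
    d=np.linalg.inv(K)@np.array([uv[0],uv[1],1.]); d=T[:3,:3]@(d*[1,-1,-1])
    o=T[:3,3]; return o+d*(z-o[2])/d[2]
def proj(f,P):
    c=np.linalg.inv(f['T'])@np.append(P,1); p=f['mtx']@(c[:3]*[1,-1,-1]); return p[:2]/p[2]
E
python3 - <<'E'
from h import *
for n in('top','side'):
    f=grab_frame(n); save(f,n+'1.png'); print(n,f['mtx'].round(1).tolist(),f['T'].round(3).tolist(),f.keys())
    for t in "mallet chisel plane tape mallet_tray chisel_tray plane_tray tape_tray glue_bottle wax_tin".split():
        for r in nets.search_frame(t,n)[:4]:
            w=(f['T']@np.append(r['xyz'],1))[:3]; print(t,round(r['score'],2),w.round(),proj(f,w).round())
print(arm.sense())
E
```

```text
pics
top [[557.2, 0.0, 327.0], [0.0, 557.2, 241.4], [0.0, 0.0, 1.0]] [[0.001, 0.996, -0.09, 391.362], [-1.0, -0.0, -0.016, -10.585], [-0.016, 0.09, 0.996, 1648.683], [0.0, 0.0, 0.0, 1.0]] dict_keys(['pixels', 'mtx', 'T'])
mallet 0.93 [ 382. -271.   44.] [427. 295.]
mallet 0.57 [439.  96.  32.] [299. 275.]
chisel 0.96 [389. 334.  34.] [217. 292.]
chisel 0.36 [615. 106.   8.] [297. 216.]
chisel 0.27 [ 436. -112.   35.] [371. 276.]
plane 0.81 [440.  93.  31.] [300. 275.]
tape 0.81 [ 434. -109.   34.] [370. 277.]
tape 0.35 [559. 475. 100.] [163. 231.]
mallet_tray 0.62 [ 609. -110.   13.] [370. 218.]
chisel_tray 0.97 [ 587. -284.   11.] [429. 225.]
plane_tray 0.57 [259. 493.  10.] [164. 337.]
plane_tray 0.55 [596. 281.   6.] [238. 222.]
plane_tray 0.55 [820. 131.   4.] [289. 149.]
tape_tray 0.69 [616. 108.  10.] [296. 216.]
glue_bottle 0.73 [561. 476.  98.] [163. 231.]
wax_tin 0.58 [ 494. -483.   49.] [501. 256.]
side [[440.6, 0.0, 313.3], [0.0, 440.6, 239.9], [0.0, 0.0, 1.0]] [[0.827, 0.36, -0.432, -33.909], [-0.562, 0.506, -0.654, -890.642], [-0.017, 0.784, 0.621, 891.013], [0.0, 0.0, 0
[... 751 characters left out ...]
  3.76109613e-04,
        6.52640859e+01, -4.84748095e+00]), 'qvel': array([-0.0249691 ,  0.02316836,  0.0797684 ,  0.07823886,  0.02582991,
       -0.02577199]), 'effort': array([-3.07643306e-03, -5.06026983e+01, -2.91632688e+01, -2.23026823e-04,
        4.88490441e-04,  3.03153001e-05]), 'eef_pos': array([220.60569735, 503.81020844, 231.31090243]), 'orientation': array([[-9.16011703e-01,  4.01151542e-01,  2.20795034e-05],
       [ 4.01151543e-01,  9.16011701e-01,  5.31654906e-05],
       [ 1.10233506e-06,  5.75574385e-05, -9.99999998e-01]]), 'force': array([ 0.21059668,  0.08845289, -0.29015454]), 'ft_torque': array([ 0.04144629, -0.03650339,  0.01867026]), 'grip_width': 85.29515308627313}
```

```bash
python3 -c "
import cv2
a=cv2.imread('pics/top1.png')[110:390,130:530]; cv2.imwrite('pics/top1c.png',cv2.resize(a,None,fx=2,fy=2,interpolation=cv2.INTER_CUBIC))"
```

```text
(no output)
```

View pics/top1c.png

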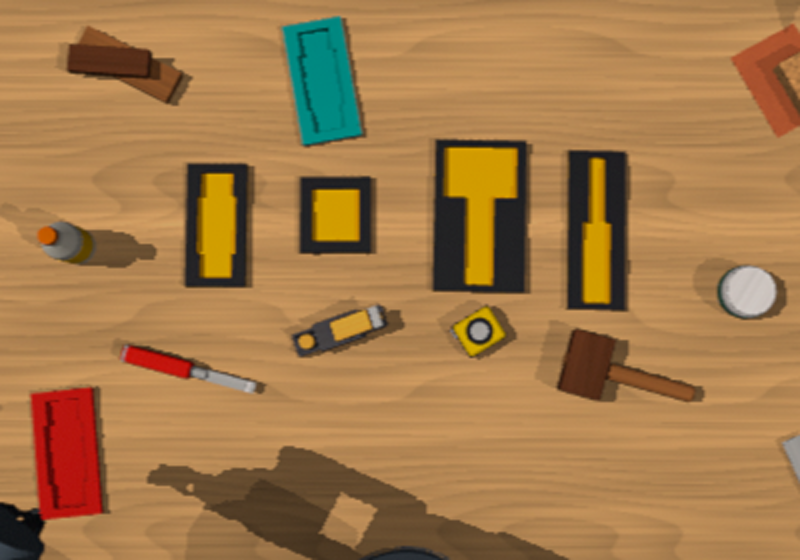

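View pics/side1.png

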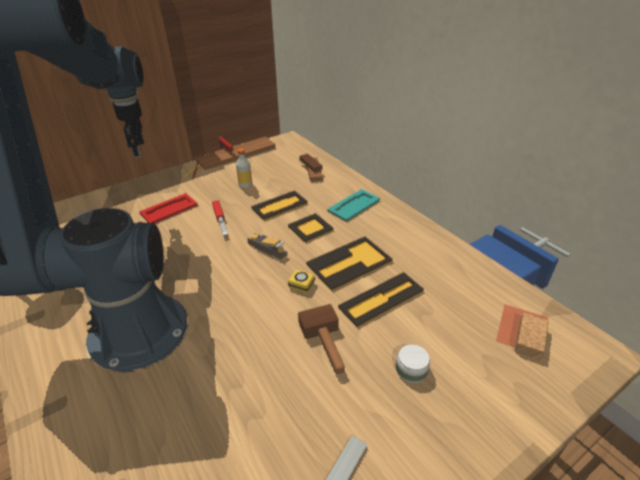

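The plane_tray candidates are at full-frame pixels (239,222) in dark grey and amber, (291,150) in turquoise and (164,337) in red. The description calls for dark grey with an amber floor, so it is the one at (239,222). I'll confirm that in a crop with the fitted outlines drawn in.

```bash
cat >> h.py <<'E'
from scipy.optimize import minimize
M=dict(mallet=[(35,95,-46,46,0,44),(-95,35,-12,12,9,35)],
 chisel=[(-100,5,-13,13,0,32),(5,100,-8,8,14,18)],
 plane=[(-35,35,-21,21,0,30),(-70,70,-17,17,0,28),(-40,35,-15,15,28,48)],
 tape=[(-31,31,-27,27,0,34)],
 mallet_tray=[(-113,113,-68,68,0,12)],chisel_tray=[(-118,118,-42,42,0,12)],
 plane_tray=[(-92,92,-45,45,0,12)],tape_tray=[(-57,57,-53,53,0,12)])
A=dict(mallet_tray=[(27,103,-54,54),(-103,27,-21,21)],chisel_tray=[(-108,12,-21,21),(12,108,-12,12)],
 plane_tray=[(-43,43,-29,29),(-78,78,-24,24)],tape_tray=[(-39,39,-35,35)])
def world(p,P):
    c,s=np.cos(p[2]),np.sin(p[2]); P=np.asarray(P,float)
    return np.c_[p[0]+c*P[:,0]-s*P[:,1],p[1]+s*P[:,0]+c*P[:,1],P[:,2]]
def hulls(f,name,p,z0=0):
    out=[]
    for b in M[name]:
        P=[(x,y,z+z0) for x in b[:2] for y in b[2:4] for z in b[4:]]
        out.append(cv2.convexHull(np.array([proj(f,q) for q in world(p,P)],np.float32)))
    return out
def render(f,name,p,z0=0,S=8,roi=None):
    x,y,w,h=roi; im=np.zeros((h*S,w*S),np.uint8)
    for q in hulls(f,name,p,z0): cv2.fillPoly(im,[np.round((q-[x,y]+.5)*S*16).astype(np.int32)],255,shift=4)
    return cv2.resize(im,(w,h),interpolation=cv2.INTER_AREA)/255.
def fit(f,name,mask,p0,z0=0):
    uv=proj(f,[p0[0],p0[1],10]); r=60; roi=(int(uv[0])-r,int(uv[1])-r,2*r,2*r)
    m=mask[roi[1]:roi[1]+2*r,roi[0]:roi[0]+2*r].astype(float)
    cost=lambda q:((render(f,name,(q[0],q[1],q[2]/57.3),z0,roi=roi)-m)**2).sum()
    s=np.array([p0[0],p0[1],p0[2]]); best=None
    for k in (15,4):
        R=minimize(cost,s,method='Nelder-Mead',options=dict(initial_simplex=[s,s+[k,0,0],s+[0,k,0],s+[0,0,k]],xatol=.05,fatol=.01)); s=R.x
    return s,R.fun/m.sum()
def getmask(f,cam,name,p0,zc=10):
    "net mask lying nearest the expected place"
    best=None; uv=proj(f,[p0[0],p0[1],zc])
    for r in nets.masks_of(name,cam):
        ys,xs=np.nonzero(r['region'])
        if len(xs)<20: continue
        d=np.hypot(xs.mean()-uv[0],ys.mean()-uv[1])
        if best is None or d<best[0]: best=(d,r['region'],r['score'])
    return best
def show(f,poses,n,box,s):
    a=cv2.resize(f['pixels'][:,:,::-1],None,fx=s,fy=s,interpolation=cv2.INTER_CUBIC)
    for k,(p,z0) in poses.items():
        for q in hulls(f,k,(p[0],p[1],p[2]/57.3),z0): cv2.polylines(a,[np.round((q+.5)*s).astype(int)],True,(255,0,255),1)
    x0,y0,x1,y1=[int(v*s) for v in box]; cv2.imwrite('pics/'+n,a[y0:y1,x0:x1])
E
python3 - <<'E'
from h import *
G=dict(mallet=(390,-293,75),chisel=(389,334,-105),plane=(440,93,108),tape=(434,-109,30),
 mallet_tray=(605,-110,0),chisel_tray=(587,-284,0),plane_tray=(595,283,0),tape_tray=(614,106,0))
D={}
for cam in('top','side'):
    f=grab_frame(cam)
    for k,p0 in G.items():
        b=getmask(f,cam,k,p0)
        if b is None or b[0]>25: print(cam,k,'no mask',b and b[0]); continue
        p,e=fit(f,k,b[1],p0); print(cam,k,round(b[0],1),round(b[2],2),p.round(1),'err',round(e,2))
        if cam=='top': D[k]=(p,0)
    if cam=='top': show(f,D,'fit1.png',(200,170,470,330),2.95)
E
```

```text
top mallet 2.6 0.64 [ 374.2 -322.6   74. ] err 0.03
top chisel 1.1 0.96 [ 382.4  319.1 -105.2] err 0.08
top plane 2.4 0.65 [439.3  98.3 109.1] err 0.11
top tape 2.2 0.82 [ 439.6 -105.1   25.9] err 0.22
top mallet_tray 1.8 0.62 [ 611.5 -108.5   -1.7] err 0.01
top chisel_tray 1.7 0.86 [ 590.  -280.2   -1.3] err 0.02
top plane_tray 0.3 0.79 [ 5.968e+02  2.831e+02 -1.000e-01] err 0.01
top tape_tray 0.3 0.8 [6.134e+02 1.077e+02 6.000e-01] err 0.03
side mallet 2.7 0.9 [ 373.7 -320.8   74.7] err 0.03
side chisel 3.0 0.55 [ 388.8  341.4 -107.3] err 0.59
side plane 2.3 0.89 [442.9  95.6 108.4] err 0.18
side tape 3.5 0.81 [ 441.5 -101.8   31.1] err 0.15
side mallet_tray 1.2 0.6 [ 613.5 -106.3   -1.3] err 0.02
side chisel_tray 1.9 0.63 [ 590.4 -278.4   -1.5] err 0.01
side plane_tray 0.7 0.57 [598.1 286.1  -1. ] err 0.05
side tape_tray no mask None
```

View pics/fit1.png

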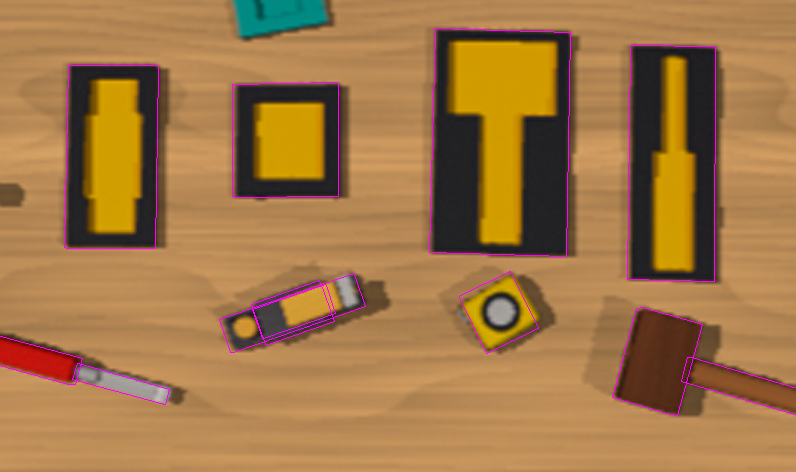

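```bash
cat >> h.py <<'E'
def go(x,y,z,psi):
    "psi: world angle of the jaw axis. Prints turn rz first, then the shift in the turned tool frame"
    s=arm.sense(); R=s['orientation']; c=np.degrees(np.arctan2(R[1,1],R[0,1]))
    rz=(c-psi+180)%360-180; a=np.radians(psi); d=np.array([x,y,z])-s['eef_pos']
    yt=np.array([np.cos(a),np.sin(a)]); xt=np.array([-yt[1],yt[0]])
    print('t',round(s['time'],2),'at',s['eef_pos'].round(1),'psi',round(c,1),'q1,6',s['joint_positions'][[0,5]].round(),'F',s['force'].round(1),'w',round(s['grip_width'],1),
      '| rz',round(rz,1),'then tx,ty,tz',(xt@d[:2]).round(1),(yt@d[:2]).round(1),round(-d[2],1))
E
python3 - <<'E'
from h import *
for cam in('top','side'):
    f=grab_frame(cam); b=getmask(f,cam,'tape',(438,-105))
    for a in(-60,30): print(cam,fit(f,'tape',b[1],(438,-105,a)))
    if cam=='side':
        b=getmask(f,cam,'chisel',(382,319)); m=b[1]; ys,xs=np.nonzero(m); print('chisel side mask',len(xs),xs.min(),xs.max(),ys.min(),ys.max(),fit(f,'chisel',m,(382,319,-105)))
go(389,343,130,-15.2)
E
```

```text
top (array([ 439.29316522, -104.16503474,  -56.79903274]), np.float64(0.044291262007524985))
top (array([ 438.57276606, -103.43735577,   44.31363066]), np.float64(0.19803179083455902))
side (array([ 440.43623715, -103.70260725,  -52.06863161]), np.float64(0.1404716481187069))
side (array([ 441.21359655, -103.56067204,   28.70536436]), np.float64(0.16367616751699793))
chisel side mask 228 212 227 199 234 (array([ 383.2762503 ,  321.19628622, -104.92448394]), np.float64(0.1351845106807773))
t 2.25 at [220.6 503.8 231.3] psi 66.3 q1,6 [62. -5.] F [-0.1  1.1 -0.2] w 85.7 | rz 81.5 then tx,ty,tz -111.0 204.7 101.3
```

arm_command(steps=[{"rz": 8.2, "fingers": 1}, {"rz": 8.2, "fingers": 1}, {"rz": 8.2, "fingers": 1}, {"rz": 8.2, "fingers": 1}, {"rz": 8.2, "fingers": 1}, {"rz": 8.1, "fingers": 1}, {"rz": 8.1, "fingers": 1}, {"rz": 8.1, "fingers": 1}, {"rz": 8.1, "fingers": 1}, {"rz": 8.1, "fingers": 1}])

```text
schema error: expected keys tx, ty, tz, rx, ry, rz, fingers
```

arm_command(steps=[{"tx": -16, "ty": 29, "tz": 12, "fingers": 1}, {"tx": -16, "ty": 29, "tz": 15, "fingers": 1}, {"tx": -16, "ty": 29, "tz": 15, "fingers": 1}, {"tx": -16, "ty": 29, "tz": 15, "fingers": 1}, {"tx": -16, "ty": 29, "tz": 15, "fingers": 1}, {"tx": -16, "ty": 30, "tz": 15, "fingers": 1}, {"tx": -15, "ty": 30, "tz": 15, "fingers": 1}, {"fingers": 1}, {"fingers": 1}])

```text
schema error: expected keys tx, ty, tz, rx, ry, rz, fingers
```

```bash
python3 -c "
from h import *
go(389,343,11,-15.2)"
```

```text
t 2.25 at [220.6 503.8 231.3] psi 66.3 q1,6 [62. -5.] F [-0.1  1.1 -0.2] w 85.7 | rz 81.5 then tx,ty,tz -111.0 204.7 220.3
```

All the keys are needed in every row.

arm_command(steps=[{"tx": 0, "ty": 0, "tz": 0, "rx": 0, "ry": 0, "rz": 8.2, "fingers": 1}, {"tx": 0, "ty": 0, "tz": 0, "rx": 0, "ry": 0, "rz": 8.2, "fingers": 1}, {"tx": 0, "ty": 0, "tz": 0, "rx": 0, "ry": 0, "rz": 8.2, "fingers": 1}, {"tx": 0, "ty": 0, "tz": 0, "rx": 0, "ry": 0, "rz": 8.2, "fingers": 1}, {"tx": 0, "ty": 0, "tz": 0, "rx": 0, "ry": 0, "rz": 8.2, "fingers": 1}, {"tx": 0, "ty": 0, "tz": 0, "rx": 0, "ry": 0, "rz": 8.1, "fingers": 1}, {"tx": 0, "ty": 0, "tz": 0, "rx": 0, "ry": 0, "rz": 8.1, "fingers": 1}, {"tx": 0, "ty": 0, "tz": 0, "rx": 0, "ry": 0, "rz": 8.1, "fingers": 1}, {"tx": 0, "ty": 0, "tz": 0, "rx": 0, "ry": 0, "rz": 8.1, "fingers": 1}, {"tx": 0, "ty": 0, "tz": 0, "rx": 0, "ry": 0, "rz": 8.1, "fingers": 1}])

```text
time: 3.5
eef_pos: [220.6, 503.8, 231.3]
orientation: [[0.266, 0.964, -0.0], [0.964, -0.266, 0.0], [-0.0, -0.0, -1.0]]
force: [-0.3, -1.2, 0.7]
grip_width: 85.6
```

arm_command(steps=[{"tx": -16, "ty": 29, "tz": 15, "rx": 0, "ry": 0, "rz": 0, "fingers": 1}, {"tx": -16, "ty": 29, "tz": 15, "rx": 0, "ry": 0, "rz": 0, "fingers": 1}, {"tx": -16, "ty": 29, "tz": 15, "rx": 0, "ry": 0, "rz": 0, "fingers": 1}, {"tx": -16, "ty": 29, "tz": 15, "rx": 0, "ry": 0, "rz": 0, "fingers": 1}, {"tx": -16, "ty": 29, "tz": 15, "rx": 0, "ry": 0, "rz": 0, "fingers": 1}, {"tx": -16, "ty": 30, "tz": 15, "rx": 0, "ry": 0, "rz": 0, "fingers": 1}, {"tx": -15, "ty": 30, "tz": 15, "rx": 0, "ry": 0, "rz": 0, "fingers": 1}, {"tx": 0, "ty": 0, "tz": 0, "rx": 0, "ry": 0, "rz": 0, "fingers": 1}, {"tx": 0, "ty": 0, "tz": 0, "rx": 0, "ry": 0, "rz": 0, "fingers": 1}])

```text
time: 4.62
eef_pos: [389.3, 343.4, 126.6]
orientation: [[0.262, 0.965, 0.0], [0.965, -0.262, 0.0], [0.0, 0.0, -1.0]]
force: [0.3, 0.3, 0.2]
grip_width: 85.6
```

```bash
python3 -c "
from h import *
go(389,343,11,-15.2)"
```

```text
t 4.62 at [389.3 343.4 126.6] psi -15.2 q1,6 [36. 51.] F [0.3 0.3 0.2] w 85.6 | rz 0.0 then tx,ty,tz -0.5 -0.2 115.6
```

arm_command(steps=[{"tx": -0.5, "ty": 0, "tz": 25, "rx": 0, "ry": 0, "rz": 0, "fingers": 1}, {"tx": 0, "ty": 0, "tz": 30, "rx": 0, "ry": 0, "rz": 0, "fingers": 1}, {"tx": 0, "ty": 0, "tz": 30, "rx": 0, "ry": 0, "rz": 0, "fingers": 1}, {"tx": 0, "ty": 0, "tz": 20, "rx": 0, "ry": 0, "rz": 0, "fingers": 1}, {"tx": 0, "ty": 0, "tz": 10.5, "rx": 0, "ry": 0, "rz": 0, "fingers": 1}, {"tx": 0, "ty": 0, "tz": 0, "rx": 0, "ry": 0, "rz": 0, "fingers": -0.2}, {"tx": 0, "ty": 0, "tz": 0, "rx": 0, "ry": 0, "rz": 0, "fingers": -0.6}, {"tx": 0, "ty": 0, "tz": 0, "rx": 0, "ry": 0, "rz": 0, "fingers": -1}, {"tx": 0, "ty": 0, "tz": 0, "rx": 0, "ry": 0, "rz": 0, "fingers": -1}, {"tx": 0, "ty": 0, "tz": 0, "rx": 0, "ry": 0, "rz": 0, "fingers": -1}])

```text
time: 5.88
eef_pos: [389.8, 342.9, 11.7]
orientation: [[0.261, 0.965, 0.001], [0.965, -0.261, 0.001], [0.001, 0.001, -1.0]]
force: [-1.7, -0.0, 6.1]
grip_width: 24.7
```

arm_command(steps=[{"tx": 0, "ty": 0, "tz": 0, "rx": 0, "ry": 0, "rz": 0, "fingers": -1}, {"tx": 0, "ty": 0, "tz": -2, "rx": 0, "ry": 0, "rz": 0, "fingers": -1}, {"tx": 0, "ty": 0, "tz": -10, "rx": 0, "ry": 0, "rz": 0, "fingers": -1}, {"tx": 0, "ty": 0, "tz": -20, "rx": 0, "ry": 0, "rz": 0, "fingers": -1}, {"tx": 0, "ty": 0, "tz": -30, "rx": 0, "ry": 0, "rz": 0, "fingers": -1}, {"tx": 0, "ty": 0, "tz": -30, "rx": 0, "ry": 0, "rz": 0, "fingers": -1}, {"tx": 0, "ty": 0, "tz": -30, "rx": 0, "ry": 0, "rz": 0, "fingers": -1}, {"tx": 0, "ty": 0, "tz": -20, "rx": 0, "ry": 0, "rz": 0, "fingers": -1}, {"tx": 0, "ty": 0, "tz": 0, "rx": 0, "ry": 0, "rz": 0, "fingers": -1}])

```text
time: 7.0
eef_pos: [389.8, 343.0, 154.3]
orientation: [[0.261, 0.965, 0.002], [0.965, -0.261, 0.002], [0.002, 0.002, -1.0]]
force: [0.0, -0.2, -2.3]
grip_width: 24.7
```

```bash
python3 -c "
from h import *
f=grab_frame('top'); 
b=getmask(f,'top','chisel',(383,319),140)
if b: print(b[0],b[2],fit(f,'chisel',b[1],(382,319,-105),142))
f=grab_frame('side'); a=f['pixels'][130:330,120:360,::-1]; cv2.imwrite('pics/lift1.png',cv2.resize(a,None,fx=3,fy=3))
go(565,-279,160,88.8)"
```

```text
18.349505601319887 0.8 (array([ 380.36286465,  312.91950223, -104.05635681]), np.float64(1.9900277430313005))
t 7.15 at [388.9 342.3 152. ] psi -15.2 q1,6 [36. 51.] F [-0.2 -0.6 -1.7] w 24.5 | rz -104.0 then tx,ty,tz -189.1 -617.4 -8.0
```

View pics/lift1.png

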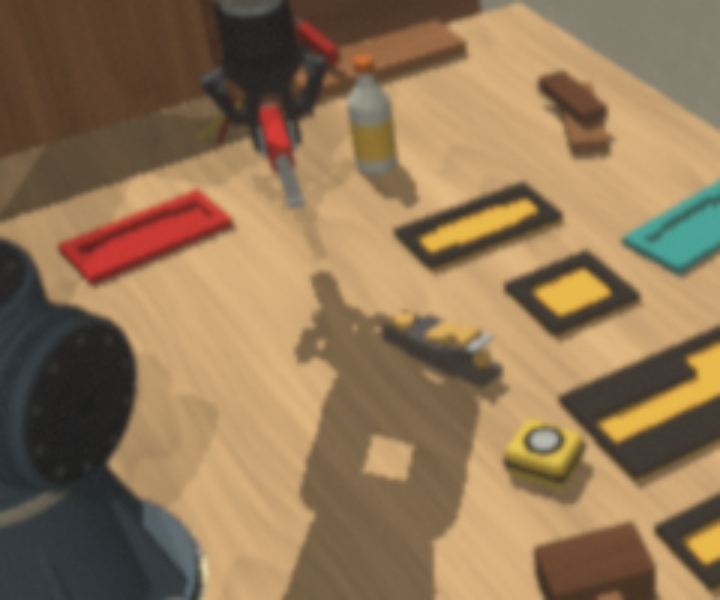

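The chisel is held level, with its red handle at crop pixel (275,130) and the blade clear of the bench. Next I turn it and carry it to its tray.

arm_command(steps=[{"tx": 0, "ty": 0, "tz": 0, "rx": 0, "ry": 0, "rz": -10.4, "fingers": -1}, {"tx": 0, "ty": 0, "tz": 0, "rx": 0, "ry": 0, "rz": -10.4, "fingers": -1}, {"tx": 0, "ty": 0, "tz": 0, "rx": 0, "ry": 0, "rz": -10.4, "fingers": -1}, {"tx": 0, "ty": 0, "tz": 0, "rx": 0, "ry": 0, "rz": -10.4, "fingers": -1}, {"tx": 0, "ty": 0, "tz": 0, "rx": 0, "ry": 0, "rz": -10.4, "fingers": -1}, {"tx": 0, "ty": 0, "tz": 0, "rx": 0, "ry": 0, "rz": -10.4, "fingers": -1}, {"tx": 0, "ty": 0, "tz": 0, "rx": 0, "ry": 0, "rz": -10.4, "fingers": -1}, {"tx": 0, "ty": 0, "tz": 0, "rx": 0, "ry": 0, "rz": -10.4, "fingers": -1}, {"tx": 0, "ty": 0, "tz": 0, "rx": 0, "ry": 0, "rz": -10.4, "fingers": -1}, {"tx": 0, "ty": 0, "tz": 0, "rx": 0, "ry": 0, "rz": -10.4, "fingers": -1}])

```text
time: 8.4
eef_pos: [388.9, 342.3, 151.7]
orientation: [[-1.0, 0.014, -0.002], [0.014, 1.0, -0.001], [0.002, -0.001, -1.0]]
force: [-1.1, -0.1, -1.2]
grip_width: 24.8
```

arm_command(steps=[{"tx": -12, "ty": -20, "tz": 0, "rx": 0, "ry": 0, "rz": 0, "fingers": -1}, {"tx": -12, "ty": -40, "tz": 0, "rx": 0, "ry": 0, "rz": 0, "fingers": -1}, {"tx": -12, "ty": -40, "tz": 0, "rx": 0, "ry": 0, "rz": 0, "fingers": -1}, {"tx": -12, "ty": -40, "tz": 0, "rx": 0, "ry": 0, "rz": 0, "fingers": -1}, {"tx": -12, "ty": -40, "tz": 0, "rx": 0, "ry": 0, "rz": 0, "fingers": -1}, {"tx": -12, "ty": -40, "tz": 0, "rx": 0, "ry": 0, "rz": 0, "fingers": -1}, {"tx": -12, "ty": -40, "tz": 0, "rx": 0, "ry": 0, "rz": 0, "fingers": -1}, {"tx": -12, "ty": -40, "tz": 0, "rx": 0, "ry": 0, "rz": 0, "fingers": -1}, {"tx": -12, "ty": -40, "tz": 0, "rx": 0, "ry": 0, "rz": 0, "fingers": -1}, {"tx": -12, "ty": -40, "tz": 0, "rx": 0, "ry": 0, "rz": 0, "fingers": -1}])

```text
time: 9.65
eef_pos: [501.4, -41.1, 151.8]
orientation: [[-1.0, 0.02, -0.002], [0.02, 1.0, 0.0], [0.002, 0.0, -1.0]]
force: [0.1, 0.9, -1.6]
grip_width: 24.6
```

arm_command(steps=[{"tx": -12, "ty": -40, "tz": 0, "rx": 0, "ry": 0, "rz": 0, "fingers": -1}, {"tx": -12, "ty": -40, "tz": 0, "rx": 0, "ry": 0, "rz": 0, "fingers": -1}, {"tx": -12, "ty": -40, "tz": 10, "rx": 0, "ry": 0, "rz": 0, "fingers": -1}, {"tx": -12, "ty": -40, "tz": 20, "rx": 0, "ry": 0, "rz": 0, "fingers": -1}, {"tx": -12, "ty": -40, "tz": 30, "rx": 0, "ry": 0, "rz": 0, "fingers": -1}, {"tx": -9, "ty": -37, "tz": 20, "rx": 0, "ry": 0, "rz": 0, "fingers": -1}, {"tx": 0, "ty": 0, "tz": 10, "rx": 0, "ry": 0, "rz": 0, "fingers": -1}, {"tx": 0, "ty": 0, "tz": 0, "rx": 0, "ry": 0, "rz": 0, "fingers": -1}, {"tx": 0, "ty": 0, "tz": 0, "rx": 0, "ry": 0, "rz": 0, "fingers": -1}])

```text
time: 10.78
eef_pos: [566.0, -277.2, 63.2]
orientation: [[-1.0, 0.019, 0.0], [0.019, 1.0, 0.0], [-0.0, 0.0, -1.0]]
force: [-0.1, 0.0, -0.2]
grip_width: 24.9
```

```bash
python3 -c "
from h import *
go(565,-279.6,14.8,88.7)"
```

```text
t 10.78 at [ 566.  -277.2   63.2] psi 88.9 q1,6 [ -30. -119.] F [-0.1  0.  -0.2] w 24.9 | rz 0.2 then tx,ty,tz 1.0 -2.4 48.4
```

arm_command(steps=[{"tx": 1, "ty": -2.4, "tz": 10, "rx": 0, "ry": 0, "rz": 0, "fingers": -1}, {"tx": 0, "ty": 0, "tz": 15, "rx": 0, "ry": 0, "rz": 0, "fingers": -1}, {"tx": 0, "ty": 0, "tz": 10, "rx": 0, "ry": 0, "rz": 0, "fingers": -1}, {"tx": 0, "ty": 0, "tz": 7, "rx": 0, "ry": 0, "rz": 0, "fingers": -1}, {"tx": 0, "ty": 0, "tz": 3, "rx": 0, "ry": 0, "rz": 0, "fingers": -1}, {"tx": 0, "ty": 0, "tz": 2, "rx": 0, "ry": 0, "rz": 0, "fingers": -1}, {"tx": 0, "ty": 0, "tz": 1, "rx": 0, "ry": 0, "rz": 0, "fingers": -1}, {"tx": 0, "ty": 0, "tz": 0, "rx": 0, "ry": 0, "rz": 0, "fingers": -1}])

```text
time: 11.78
eef_pos: [564.9, -280.5, 14.9]
orientation: [[-1.0, 0.02, 0.0], [0.02, 1.0, -0.0], [-0.0, -0.0, -1.0]]
force: [0.1, -0.3, -1.0]
grip_width: 24.6
```

```bash
python3 -c "
from h import *
f=grab_frame('top')
show(f,dict(chisel_tray=((590,-280.2,-1.3),0),chisel=((590,-280.2,-1.3),3)),'pl1.png',(390,170,470,270),6)
go(565,-279.6,14.8,88.7)"
```

```text
t 11.82 at [ 565.  -280.5   15. ] psi 88.8 q1,6 [ -31. -119.] F [-0.5  0.1 -1.2] w 24.8 | rz 0.1 then tx,ty,tz -0.0 0.9 0.2
```

View pics/pl1.png

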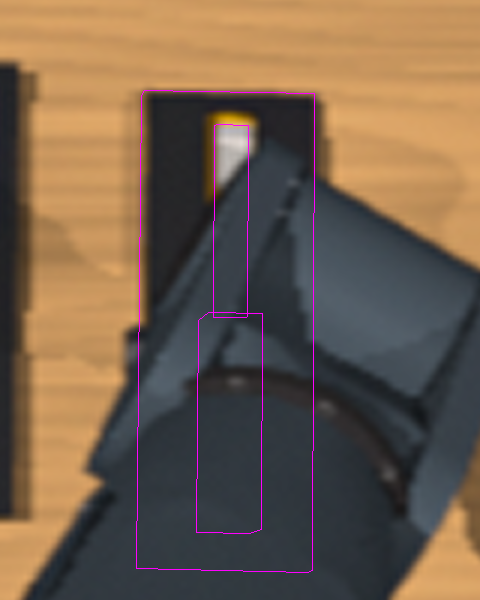

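The blade tip lies in its slot at crop pixel (234,140), matching the drawn outline. Lowering the last bit and releasing.

arm_command(steps=[{"tx": 0, "ty": 0, "tz": 0.5, "rx": 0, "ry": 0, "rz": 0, "fingers": -1}, {"tx": 0, "ty": 0, "tz": 0.3, "rx": 0, "ry": 0, "rz": 0, "fingers": -1}, {"tx": 0, "ty": 0, "tz": 0, "rx": 0, "ry": 0, "rz": 0, "fingers": -0.3}, {"tx": 0, "ty": 0, "tz": 0, "rx": 0, "ry": 0, "rz": 0, "fingers": 0}, {"tx": 0, "ty": 0, "tz": 0, "rx": 0, "ry": 0, "rz": 0, "fingers": 0}, {"tx": 0, "ty": 0, "tz": -15, "rx": 0, "ry": 0, "rz": 0, "fingers": 0}, {"tx": 0, "ty": 0, "tz": -30, "rx": 0, "ry": 0, "rz": 0, "fingers": 0}, {"tx": 0, "ty": 0, "tz": -45, "rx": 0, "ry": 0, "rz": 0, "fingers": 0.5}, {"tx": 0, "ty": 0, "tz": -50, "rx": 0, "ry": 0, "rz": 0, "fingers": 1}, {"tx": 0, "ty": 0, "tz": 0, "rx": 0, "ry": 0, "rz": 0, "fingers": 1}])

```text
time: 13.08
eef_pos: [566.7, -281.5, 159.2]
orientation: [[-1.0, 0.02, 0.007], [0.02, 1.0, -0.004], [-0.007, -0.004, -1.0]]
force: [1.0, -0.3, -0.1]
grip_width: 85.4
```

```bash
python3 -c "
from h import *
go(377.6,-307,130,-15.7)"
```

```text
t 13.07 at [ 566.7 -281.5  159.2] psi 88.8 q1,6 [ -31. -119.] F [ 1.  -0.3 -0.1] w 85.4 | rz 104.5 then tx,ty,tz -75.7 -175.1 29.2
```

arm_command(steps=[{"tx": 0, "ty": 0, "tz": 0, "rx": 0, "ry": 0, "rz": 10.4, "fingers": 1}, {"tx": 0, "ty": 0, "tz": 0, "rx": 0, "ry": 0, "rz": 10.4, "fingers": 1}, {"tx": 0, "ty": 0, "tz": 0, "rx": 0, "ry": 0, "rz": 10.4, "fingers": 1}, {"tx": 0, "ty": 0, "tz": 0, "rx": 0, "ry": 0, "rz": 10.4, "fingers": 1}, {"tx": 0, "ty": 0, "tz": 0, "rx": 0, "ry": 0, "rz": 10.4, "fingers": 1}, {"tx": 0, "ty": 0, "tz": 0, "rx": 0, "ry": 0, "rz": 10.4, "fingers": 1}, {"tx": 0, "ty": 0, "tz": 0, "rx": 0, "ry": 0, "rz": 10.4, "fingers": 1}, {"tx": 0, "ty": 0, "tz": 0, "rx": 0, "ry": 0, "rz": 10.4, "fingers": 1}, {"tx": 0, "ty": 0, "tz": 0, "rx": 0, "ry": 0, "rz": 10.4, "fingers": 1}, {"tx": 0, "ty": 0, "tz": 0, "rx": 0, "ry": 0, "rz": 10.4, "fingers": 1}])

```text
time: 14.32
eef_pos: [564.6, -280.3, 153.7]
orientation: [[0.267, 0.964, -0.001], [0.964, -0.267, 0.0], [0.0, -0.001, -1.0]]
force: [-0.5, 0.2, 0.0]
grip_width: 85.0
```

arm_command(steps=[{"tx": -14, "ty": -35, "tz": 0, "rx": 0, "ry": 0, "rz": 0.5, "fingers": 1}, {"tx": -15, "ty": -35, "tz": 5, "rx": 0, "ry": 0, "rz": 0, "fingers": 1}, {"tx": -15, "ty": -35, "tz": 15, "rx": 0, "ry": 0, "rz": 0, "fingers": 1}, {"tx": -15, "ty": -35, "tz": 20, "rx": 0, "ry": 0, "rz": 0, "fingers": 1}, {"tx": -16, "ty": -35, "tz": 20, "rx": 0, "ry": 0, "rz": 0, "fingers": 1}, {"tx": 0, "ty": 0, "tz": 0, "rx": 0, "ry": 0, "rz": 0, "fingers": 1}, {"tx": 0, "ty": 0, "tz": 0, "rx": 0, "ry": 0, "rz": 0, "fingers": 1}])

```text
time: 15.2
eef_pos: [376.8, -306.1, 94.4]
orientation: [[0.27, 0.963, 0.001], [0.963, -0.27, -0.001], [-0.0, 0.001, -1.0]]
force: [0.2, -0.9, -0.1]
grip_width: 85.4
```

```bash
python3 -c "
from h import *
go(378.3,-307.8,11,-15.7)"
```

```text
t 15.2 at [ 376.8 -306.1   94.4] psi -15.7 q1,6 [-45. -29.] F [ 0.2 -0.9 -0.1] w 85.4 | rz 0.0 then tx,ty,tz -1.2 1.9 83.4
```

arm_command(steps=[{"tx": -2, "ty": 1.9, "tz": 20, "rx": 0, "ry": 0, "rz": 0, "fingers": 1}, {"tx": 0, "ty": 0, "tz": 25, "rx": 0, "ry": 0, "rz": 0, "fingers": 1}, {"tx": 0, "ty": 0, "tz": 25, "rx": 0, "ry": 0, "rz": 0, "fingers": 1}, {"tx": 0, "ty": 0, "tz": 13.4, "rx": 0, "ry": 0, "rz": 0, "fingers": 1}, {"tx": 0, "ty": 0, "tz": 0, "rx": 0, "ry": 0, "rz": 0, "fingers": 1}, {"tx": 0, "ty": 0, "tz": 0, "rx": 0, "ry": 0, "rz": 0, "fingers": -0.2}, {"tx": 0, "ty": 0, "tz": 0, "rx": 0, "ry": 0, "rz": 0, "fingers": -0.6}, {"tx": 0, "ty": 0, "tz": 0, "rx": 0, "ry": 0, "rz": 0, "fingers": -1}, {"tx": 0, "ty": 0, "tz": 0, "rx": 0, "ry": 0, "rz": 0, "fingers": -1}, {"tx": 0, "ty": 0, "tz": 0, "rx": 0, "ry": 0, "rz": 0, "fingers": -1}])

```text
time: 16.45
eef_pos: [377.6, -308.4, 11.1]
orientation: [[0.27, 0.963, 0.001], [0.963, -0.27, -0.0], [-0.0, 0.001, -1.0]]
force: [-0.9, -0.0, 6.1]
grip_width: 22.8
```

arm_command(steps=[{"tx": 0, "ty": 0, "tz": 0, "rx": 0, "ry": 0, "rz": 0, "fingers": -1}, {"tx": 0, "ty": 0, "tz": -2, "rx": 0, "ry": 0, "rz": 0, "fingers": -1}, {"tx": 0, "ty": 0, "tz": -8, "rx": 0, "ry": 0, "rz": 0, "fingers": -1}, {"tx": 0, "ty": 0, "tz": -15, "rx": 0, "ry": 0, "rz": 0, "fingers": -1}, {"tx": 0, "ty": 0, "tz": -30, "rx": 0, "ry": 0, "rz": 0, "fingers": -1}, {"tx": 0, "ty": 0, "tz": -30, "rx": 0, "ry": 0, "rz": 0, "fingers": -1}, {"tx": 0, "ty": 0, "tz": -30, "rx": 0, "ry": 0, "rz": 0, "fingers": -1}, {"tx": 0, "ty": 0, "tz": -20, "rx": 0, "ry": 0, "rz": 0, "fingers": -1}, {"tx": 0, "ty": 0, "tz": 0, "rx": 0, "ry": 0, "rz": 0, "fingers": -1}])

```text
time: 17.58
eef_pos: [377.9, -308.7, 147.4]
orientation: [[0.27, 0.963, 0.002], [0.963, -0.27, -0.002], [-0.002, 0.003, -1.0]]
force: [-0.4, 0.0, -3.3]
grip_width: 22.3
```

```bash
python3 -c "
from h import *
f=grab_frame('side'); a=f['pixels'][180:400,220:460,::-1]; cv2.imwrite('pics/lift2.png',cv2.resize(a,None,fx=2.5,fy=2.5))
go(611.5+13,-108.5-.3,150,-91.6)"
```

```text
t 17.62 at [ 377.5 -308.3  146.2] psi -15.7 q1,6 [-45. -29.] F [ 0.7 -0.2 -3.1] w 23.0 | rz 75.9 then tx,ty,tz 241.4 -206.3 -3.8
```

View pics/lift2.png

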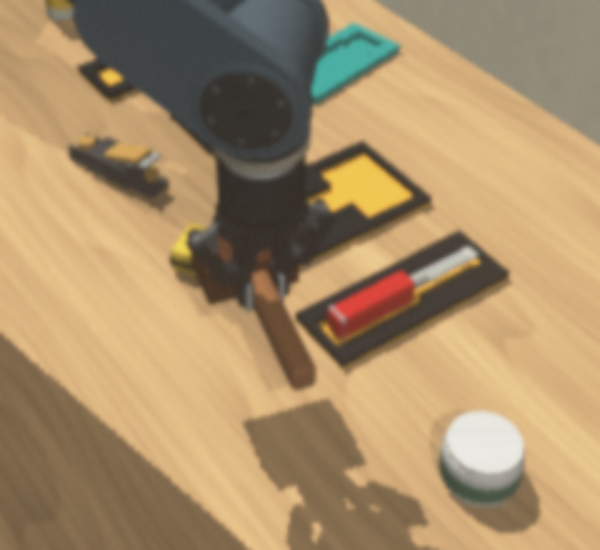

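The chisel lies bedded in its tray at crop pixel (400,295), and the mallet is held by its handle. Turning and carrying it.

arm_command(steps=[{"tx": 0, "ty": 0, "tz": 0, "rx": 0, "ry": 0, "rz": 6, "fingers": -1}, {"tx": 0, "ty": 0, "tz": 0, "rx": 0, "ry": 0, "rz": 9, "fingers": -1}, {"tx": 0, "ty": 0, "tz": 0, "rx": 0, "ry": 0, "rz": 9, "fingers": -1}, {"tx": 0, "ty": 0, "tz": 0, "rx": 0, "ry": 0, "rz": 9, "fingers": -1}, {"tx": 0, "ty": 0, "tz": 0, "rx": 0, "ry": 0, "rz": 9, "fingers": -1}, {"tx": 0, "ty": 0, "tz": 0, "rx": 0, "ry": 0, "rz": 9, "fingers": -1}, {"tx": 0, "ty": 0, "tz": 0, "rx": 0, "ry": 0, "rz": 9, "fingers": -1}, {"tx": 0, "ty": 0, "tz": 0, "rx": 0, "ry": 0, "rz": 9, "fingers": -1}, {"tx": 0, "ty": 0, "tz": 0, "rx": 0, "ry": 0, "rz": 6.9, "fingers": -1}, {"tx": 0, "ty": 0, "tz": 0, "rx": 0, "ry": 0, "rz": 0, "fingers": -1}])

```text
time: 18.88
eef_pos: [377.0, -307.8, 144.7]
orientation: [[1.0, -0.026, -0.001], [-0.026, -1.0, 0.001], [-0.001, -0.001, -1.0]]
force: [-0.4, -0.4, -3.4]
grip_width: 22.8
```

arm_command(steps=[{"tx": 16, "ty": -14, "tz": 0, "rx": 0, "ry": 0, "rz": 0, "fingers": -1}, {"tx": 30, "ty": -26, "tz": 0, "rx": 0, "ry": 0, "rz": 0, "fingers": -1}, {"tx": 35, "ty": -30, "tz": 5, "rx": 0, "ry": 0, "rz": 0, "fingers": -1}, {"tx": 35, "ty": -30, "tz": 10, "rx": 0, "ry": 0, "rz": 0, "fingers": -1}, {"tx": 35, "ty": -30, "tz": 15, "rx": 0, "ry": 0, "rz": 0, "fingers": -1}, {"tx": 35, "ty": -30, "tz": 15, "rx": 0, "ry": 0, "rz": 0, "fingers": -1}, {"tx": 30, "ty": -26, "tz": 15, "rx": 0, "ry": 0, "rz": 0, "fingers": -1}, {"tx": 18, "ty": -14, "tz": 10, "rx": 0, "ry": 0, "rz": 0, "fingers": -1}, {"tx": 8, "ty": -6, "tz": 5, "rx": 0, "ry": 0, "rz": 0, "fingers": -1}, {"tx": 0, "ty": 0, "tz": 0, "rx": 0, "ry": 0, "rz": 0, "fingers": -1}])

```text
time: 20.12
eef_pos: [624.5, -108.8, 69.9]
orientation: [[1.0, -0.025, -0.001], [-0.025, -1.0, 0.0], [-0.001, -0.0, -1.0]]
force: [-0.2, -0.3, -3.2]
grip_width: 23.0
```

```bash
python3 -c "
from h import *
go(625.5,-108.9,14.2,-91.6)"
```

```text
t 20.12 at [ 624.5 -108.8   69.9] psi -91.5 q1,6 [-14.  77.] F [-0.2 -0.3 -3.2] w 23.0 | rz 0.1 then tx,ty,tz 1.0 0.1 55.7
```

arm_command(steps=[{"tx": 1, "ty": 0, "tz": 10, "rx": 0, "ry": 0, "rz": 0, "fingers": -1}, {"tx": 0, "ty": 0, "tz": 15, "rx": 0, "ry": 0, "rz": 0, "fingers": -1}, {"tx": 0, "ty": 0, "tz": 12, "rx": 0, "ry": 0, "rz": 0, "fingers": -1}, {"tx": 0, "ty": 0, "tz": 8, "rx": 0, "ry": 0, "rz": 0, "fingers": -1}, {"tx": 0, "ty": 0, "tz": 4, "rx": 0, "ry": 0, "rz": 0, "fingers": -1}, {"tx": 0, "ty": 0, "tz": 0, "rx": 0, "ry": 0, "rz": 0, "fingers": -1}])

```text
time: 20.88
eef_pos: [625.9, -108.9, 21.5]
orientation: [[1.0, -0.027, -0.0], [-0.027, -1.0, 0.0], [-0.0, -0.0, -1.0]]
force: [0.4, -0.1, -4.3]
grip_width: 22.9
```

```bash
python3 -c "
from h import *
f=grab_frame('top')
show(f,dict(mallet_tray=((611.5,-108.5,-1.7),0),mallet=((611.5,-108.5,-1.7),10)),'pl2.png',(330,165,420,270),5)
go(625.5,-108.9,14.2,-91.6)"
```

```text
t 20.93 at [ 626.1 -108.9   21.8] psi -91.5 q1,6 [-14.  77.] F [ 0.3 -0.6 -3.8] w 22.8 | rz 0.1 then tx,ty,tz -0.6 -0.0 7.6
```

View pics/pl2.png

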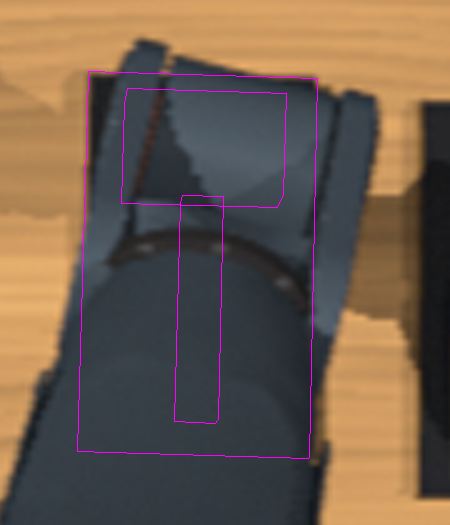

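From above, the arm hides the mallet completely. I'll lower it while watching the force.

arm_command(steps=[{"tx": -0.5, "ty": 0, "tz": 3, "rx": 0, "ry": 0, "rz": 0, "fingers": -1}, {"tx": 0, "ty": 0, "tz": 2, "rx": 0, "ry": 0, "rz": 0, "fingers": -1}, {"tx": 0, "ty": 0, "tz": 1.5, "rx": 0, "ry": 0, "rz": 0, "fingers": -1}, {"tx": 0, "ty": 0, "tz": 0, "rx": 0, "ry": 0, "rz": 0, "fingers": -1}])

```text
time: 21.42
eef_pos: [625.3, -108.9, 15.0]
orientation: [[1.0, -0.027, -0.0], [-0.027, -1.0, 0.0], [-0.0, -0.0, -1.0]]
force: [0.4, 0.9, -2.7]
grip_width: 22.9
```

```bash
python3 -c "
from h import *
f=grab_frame('side')
show(f,dict(mallet=((612.5,-107.4,-1.5),3)),'pl2s.png',(290,200,430,320),5)
go(625.5,-108.9,14.2,-91.6)"
```

```text
t 21.48 at [ 625.4 -108.9   15.1] psi -91.6 q1,6 [-14.  77.] F [-0.3 -0.3 -2.8] w 22.9 | rz 0.0 then tx,ty,tz 0.1 0.0 0.9
```

View pics/pl2s.png

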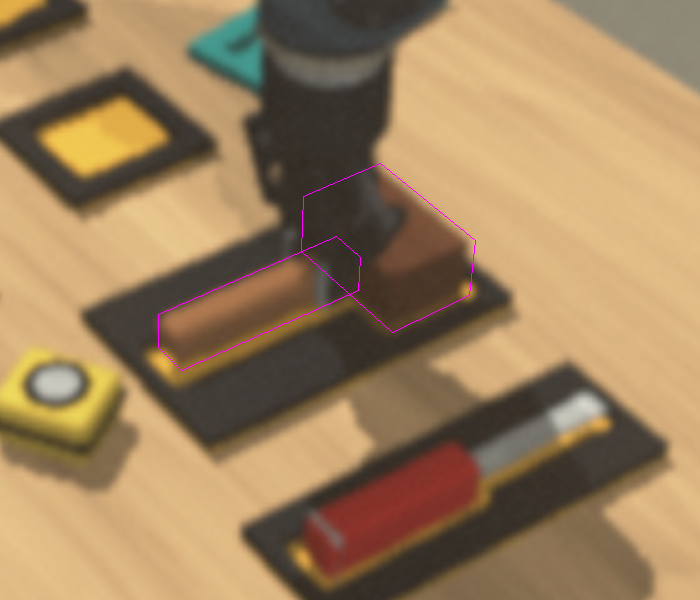

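The mallet matches its outline, with the handle end at (165,325) and the head at (430,265). The chisel is bedded too. Releasing.

arm_command(steps=[{"tx": 0, "ty": 0, "tz": 0.6, "rx": 0, "ry": 0, "rz": 0, "fingers": -1}, {"tx": 0, "ty": 0, "tz": 0.5, "rx": 0, "ry": 0, "rz": 0, "fingers": -1}, {"tx": 0, "ty": 0, "tz": 0, "rx": 0, "ry": 0, "rz": 0, "fingers": -0.35}, {"tx": 0, "ty": 0, "tz": 0, "rx": 0, "ry": 0, "rz": 0, "fingers": 0}, {"tx": 0, "ty": 0, "tz": 0, "rx": 0, "ry": 0, "rz": 0, "fingers": 0}, {"tx": 0, "ty": 0, "tz": -15, "rx": 0, "ry": 0, "rz": 0, "fingers": 0}, {"tx": 0, "ty": 0, "tz": -30, "rx": 0, "ry": 0, "rz": 0, "fingers": 0}, {"tx": 0, "ty": 0, "tz": -45, "rx": 0, "ry": 0, "rz": 0, "fingers": 0.5}, {"tx": 0, "ty": 0, "tz": -50, "rx": 0, "ry": 0, "rz": 0, "fingers": 1}, {"tx": 0, "ty": 0, "tz": 0, "rx": 0, "ry": 0, "rz": 0, "fingers": 1}])

```text
time: 22.72
eef_pos: [627.5, -109.3, 159.3]
orientation: [[1.0, -0.027, 0.008], [-0.027, -1.0, -0.002], [0.008, 0.002, -1.0]]
force: [-0.3, 0.2, -0.6]
grip_width: 84.9
```

```bash
python3 -c "
from h import *
f=grab_frame('top'); b=getmask(f,'top','tape',(438,-105),20); print(b[0],b[2],fit(f,'tape',b[1],(438,-105,-58)))
go(439.5,-104.2,110,-148)"
```

```text
Traceback (most recent call last):
TypeError: 'NoneType' object is not subscriptable
```

arm_command(steps=[{"tx": 0, "ty": 0, "tz": 0, "rx": 0, "ry": 0, "rz": 9.4, "fingers": 1}, {"tx": 0, "ty": 0, "tz": 0, "rx": 0, "ry": 0, "rz": 9.3, "fingers": 1}, {"tx": 0, "ty": 0, "tz": 0, "rx": 0, "ry": 0, "rz": 9.3, "fingers": 1}, {"tx": 0, "ty": 0, "tz": 0, "rx": 0, "ry": 0, "rz": 9.3, "fingers": 1}, {"tx": 0, "ty": 0, "tz": 0, "rx": 0, "ry": 0, "rz": 9.3, "fingers": 1}, {"tx": 0, "ty": 0, "tz": 0, "rx": 0, "ry": 0, "rz": 9.3, "fingers": 1}, {"tx": 0, "ty": 0, "tz": 0, "rx": 0, "ry": 0, "rz": 0, "fingers": 1}])

```text
time: 23.7
eef_pos: [624.8, -108.7, 152.9]
orientation: [[0.539, -0.842, -0.002], [-0.842, -0.539, 0.0], [-0.001, 0.001, -1.0]]
force: [0.1, 0.3, 0.5]
grip_width: 85.5
```

```bash
python3 -c "
from h import *
f=grab_frame('side'); b=getmask(f,'side','tape',(438,-105),20); b and print(b[0],b[2],[fit(f,'tape',b[1],(438,-105,a)) for a in(-58,-64)])
go(439.5,-104.2,100,-147.5)"
```

```text
0.77848788306291 0.84 [(array([ 440.71860909, -103.0289369 ,  -50.14905094]), np.float64(0.17575872288675057)), (array([ 440.97468208, -103.47510556,  -49.1730308 ]), np.float64(0.17546943124797798))]
t 23.8 at [ 625.  -108.8  153.2] psi -147.2 q1,6 [-14. 133.] F [ 0.  -0.2  0. ] w 85.6 | rz 0.3 then tx,ty,tz -103.6 154.0 53.2
```

arm_command(steps=[{"tx": -10, "ty": 15, "tz": 5, "rx": 0, "ry": 0, "rz": 0, "fingers": 1}, {"tx": -20, "ty": 30, "tz": 10, "rx": 0, "ry": 0, "rz": 0, "fingers": 1}, {"tx": -24, "ty": 36, "tz": 13, "rx": 0, "ry": 0, "rz": 0, "fingers": 1}, {"tx": -24, "ty": 36, "tz": 13, "rx": 0, "ry": 0, "rz": 0, "fingers": 1}, {"tx": -18, "ty": 27, "tz": 8, "rx": 0, "ry": 0, "rz": 0, "fingers": 1}, {"tx": -7.6, "ty": 10, "tz": 4, "rx": 0, "ry": 0, "rz": 0, "fingers": 1}, {"tx": 0, "ty": 0, "tz": 0, "rx": 0, "ry": 0, "rz": 0, "fingers": 1}, {"tx": 0, "ty": 0, "tz": 0, "rx": 0, "ry": 0, "rz": 0, "fingers": 1}])

```text
time: 24.8
eef_pos: [441.2, -104.6, 101.3]
orientation: [[0.539, -0.842, 0.001], [-0.842, -0.539, -0.0], [0.001, -0.001, -1.0]]
force: [0.5, 0.6, -0.2]
grip_width: 85.6
```

```bash
python3 -c "
from h import *
go(439.7,-104,9,-147.5)
f=grab_frame('side'); show(f,dict(tape=((439.7,-104,-57.5),0)),'tp.png',(250,230,370,330),5)"
```

```text
t 24.8 at [ 441.2 -104.6  101.3] psi -147.4 q1,6 [-19. 128.] F [ 0.5  0.6 -0.2] w 85.6 | rz 0.1 then tx,ty,tz -1.3 0.9 92.3
```

View pics/tp.png

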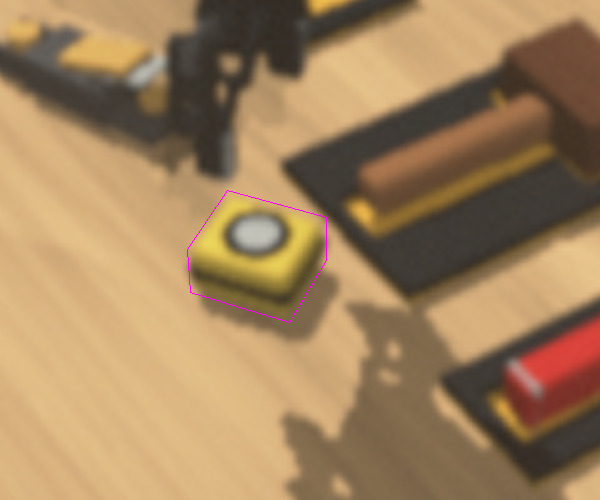

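The tape outline fits, and the mallet sits released in its tray. Grasping the tape.

arm_command(steps=[{"tx": -1.3, "ty": 0.9, "tz": 20, "rx": 0, "ry": 0, "rz": 0, "fingers": 1}, {"tx": 0, "ty": 0, "tz": 30, "rx": 0, "ry": 0, "rz": 0, "fingers": 1}, {"tx": 0, "ty": 0, "tz": 28, "rx": 0, "ry": 0, "rz": 0, "fingers": 1}, {"tx": 0, "ty": 0, "tz": 14, "rx": 0, "ry": 0, "rz": 0, "fingers": 1}, {"tx": 0, "ty": 0, "tz": 0, "rx": 0, "ry": 0, "rz": 0, "fingers": 1}, {"tx": 0, "ty": 0, "tz": 0, "rx": 0, "ry": 0, "rz": 0, "fingers": 0.5}, {"tx": 0, "ty": 0, "tz": 0, "rx": 0, "ry": 0, "rz": 0, "fingers": 0.2}, {"tx": 0, "ty": 0, "tz": 0, "rx": 0, "ry": 0, "rz": 0, "fingers": -0.5}, {"tx": 0, "ty": 0, "tz": 0, "rx": 0, "ry": 0, "rz": 0, "fingers": -1}, {"tx": 0, "ty": 0, "tz": 0, "rx": 0, "ry": 0, "rz": 0, "fingers": -1}])

```text
time: 26.1
eef_pos: [439.0, -104.0, 10.2]
orientation: [[0.538, -0.843, 0.002], [-0.843, -0.538, -0.0], [0.001, -0.001, -1.0]]
force: [-4.4, 2.0, 10.7]
grip_width: 52.8
```

arm_command(steps=[{"tx": 0, "ty": 0, "tz": 0, "rx": 0, "ry": 0, "rz": 0, "fingers": -1}, {"tx": 0, "ty": 0, "tz": -2, "rx": 0, "ry": 0, "rz": 0, "fingers": -1}, {"tx": 0, "ty": 0, "tz": -8, "rx": 0, "ry": 0, "rz": 0, "fingers": -1}, {"tx": 0, "ty": 0, "tz": -15, "rx": 0, "ry": 0, "rz": 0, "fingers": -1}, {"tx": 0, "ty": 0, "tz": -30, "rx": 0, "ry": 0, "rz": 0, "fingers": -1}, {"tx": 0, "ty": 0, "tz": -30, "rx": 0, "ry": 0, "rz": 0, "fingers": -1}, {"tx": 0, "ty": 0, "tz": -30, "rx": 0, "ry": 0, "rz": 0, "fingers": -1}, {"tx": 0, "ty": 0, "tz": -15, "rx": 0, "ry": 0, "rz": 0, "fingers": -1}, {"tx": 0, "ty": 0, "tz": 0, "rx": 0, "ry": 0, "rz": 0, "fingers": -1}])

```text
time: 27.22
eef_pos: [438.7, -103.9, 139.8]
orientation: [[0.538, -0.843, 0.002], [-0.843, -0.538, -0.001], [0.001, -0.001, -1.0]]
force: [0.3, 1.2, -3.0]
grip_width: 52.8
```

```bash
python3 -c "
from h import *
go(613.4,107.7,140,-89.4)"
```

```text
t 27.23 at [ 438.7 -103.9  139.8] psi -147.4 q1,6 [-19. 128.] F [ 0.3  1.2 -3. ] w 52.8 | rz -58.0 then tx,ty,tz 176.9 -209.7 -0.2
```

arm_command(steps=[{"tx": 0, "ty": 0, "tz": 0, "rx": 0, "ry": 0, "rz": -5, "fingers": -1}, {"tx": 0, "ty": 0, "tz": 0, "rx": 0, "ry": 0, "rz": -9, "fingers": -1}, {"tx": 0, "ty": 0, "tz": 0, "rx": 0, "ry": 0, "rz": -10, "fingers": -1}, {"tx": 0, "ty": 0, "tz": 0, "rx": 0, "ry": 0, "rz": -10, "fingers": -1}, {"tx": 0, "ty": 0, "tz": 0, "rx": 0, "ry": 0, "rz": -10, "fingers": -1}, {"tx": 0, "ty": 0, "tz": 0, "rx": 0, "ry": 0, "rz": -9, "fingers": -1}, {"tx": 0, "ty": 0, "tz": 0, "rx": 0, "ry": 0, "rz": -5, "fingers": -1}, {"tx": 0, "ty": 0, "tz": 0, "rx": 0, "ry": 0, "rz": 0, "fingers": -1}])

```text
time: 28.22
eef_pos: [437.8, -103.6, 138.0]
orientation: [[1.0, 0.009, -0.002], [0.009, -1.0, 0.001], [-0.002, -0.001, -1.0]]
force: [-0.4, 0.3, -1.9]
grip_width: 52.7
```

arm_command(steps=[{"tx": 13, "ty": -15, "tz": 0, "rx": 0, "ry": 0, "rz": 0, "fingers": -1}, {"tx": 24, "ty": -28, "tz": 0, "rx": 0, "ry": 0, "rz": 0, "fingers": -1}, {"tx": 28, "ty": -34, "tz": 5, "rx": 0, "ry": 0, "rz": 0, "fingers": -1}, {"tx": 28, "ty": -34, "tz": 10, "rx": 0, "ry": 0, "rz": 0, "fingers": -1}, {"tx": 28, "ty": -34, "tz": 15, "rx": 0, "ry": 0, "rz": 0, "fingers": -1}, {"tx": 24, "ty": -28, "tz": 20, "rx": 0, "ry": 0, "rz": 0, "fingers": -1}, {"tx": 20, "ty": -22, "tz": 20, "rx": 0, "ry": 0, "rz": 0, "fingers": -1}, {"tx": 11.9, "ty": -14.7, "tz": 15, "rx": 0, "ry": 0, "rz": 0, "fingers": -1}, {"tx": 0, "ty": 0, "tz": 0, "rx": 0, "ry": 0, "rz": 0, "fingers": -1}, {"tx": 0, "ty": 0, "tz": 0, "rx": 0, "ry": 0, "rz": 0, "fingers": -1}])

```text
time: 29.48
eef_pos: [612.8, 107.1, 53.9]
orientation: [[1.0, 0.008, -0.001], [0.008, -1.0, -0.0], [-0.001, 0.0, -1.0]]
force: [-0.2, -0.1, -2.7]
grip_width: 53.1
```

```bash
python3 -c "
from h import *
go(613.4,107.7,13,-89.4)"
```

```text
t 29.48 at [612.8 107.1  53.9] psi -89.5 q1,6 [ 6. 95.] F [-0.2 -0.1 -2.7] w 53.1 | rz -0.1 then tx,ty,tz 0.6 -0.6 40.9
```

arm_command(steps=[{"tx": 0.6, "ty": -0.6, "tz": 10, "rx": 0, "ry": 0, "rz": 0, "fingers": -1}, {"tx": 0, "ty": 0, "tz": 14, "rx": 0, "ry": 0, "rz": 0, "fingers": -1}, {"tx": 0, "ty": 0, "tz": 8, "rx": 0, "ry": 0, "rz": 0, "fingers": -1}, {"tx": 0, "ty": 0, "tz": 4, "rx": 0, "ry": 0, "rz": 0, "fingers": -1}, {"tx": 0, "ty": 0, "tz": 2.5, "rx": 0, "ry": 0, "rz": 0, "fingers": -1}, {"tx": 0, "ty": 0, "tz": 1.2, "rx": 0, "ry": 0, "rz": 0, "fingers": -1}, {"tx": 0, "ty": 0, "tz": 0, "rx": 0, "ry": 0, "rz": 0, "fingers": -1}, {"tx": 0, "ty": 0, "tz": 0, "rx": 0, "ry": 0, "rz": 0, "fingers": -1}])

```text
time: 30.48
eef_pos: [614.0, 108.2, 14.5]
orientation: [[1.0, 0.01, 0.0], [0.01, -1.0, 0.0], [0.0, -0.0, -1.0]]
force: [-0.5, 1.0, -1.7]
grip_width: 52.5
```

```bash
python3 -c "
from h import *
f=grab_frame('side')
show(f,dict(tape=((614.4,109.5,0),3),tape_tray=((614.4,109.5,0),0)),'pl3.png',(250,180,370,270),5)
go(613.4,107.7,13,-89.4)"
```

```text
t 30.52 at [614.  108.2  14.5] psi -89.5 q1,6 [ 6. 95.] F [ 0.3 -0.5 -2.2] w 53.1 | rz -0.1 then tx,ty,tz -0.6 0.5 1.5
```

View pics/pl3.png

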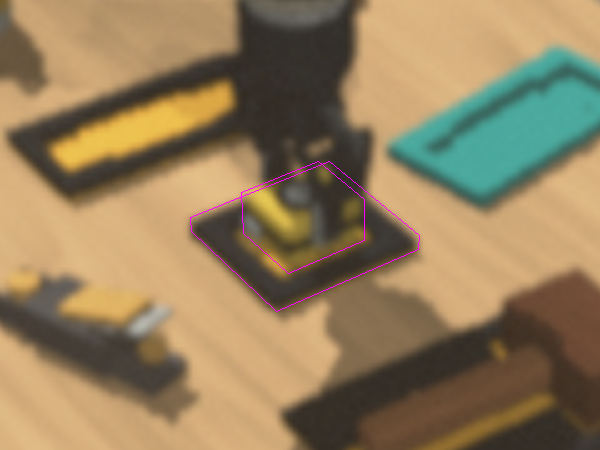

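The tape sits in its cut-out, still about 1 mm up. Lowering and releasing.

arm_command(steps=[{"tx": 0, "ty": 0, "tz": 0.8, "rx": 0, "ry": 0, "rz": 0, "fingers": -1}, {"tx": 0, "ty": 0, "tz": 0.7, "rx": 0, "ry": 0, "rz": 0, "fingers": -1}, {"tx": 0, "ty": 0, "tz": 0.3, "rx": 0, "ry": 0, "rz": 0, "fingers": -1}, {"tx": 0, "ty": 0, "tz": 0, "rx": 0, "ry": 0, "rz": 0, "fingers": 0.3}, {"tx": 0, "ty": 0, "tz": 0, "rx": 0, "ry": 0, "rz": 0, "fingers": 0.7}, {"tx": 0, "ty": 0, "tz": 0, "rx": 0, "ry": 0, "rz": 0, "fingers": 0.7}, {"tx": 0, "ty": 0, "tz": -15, "rx": 0, "ry": 0, "rz": 0, "fingers": 0.7}, {"tx": 0, "ty": 0, "tz": -30, "rx": 0, "ry": 0, "rz": 0, "fingers": 0.7}, {"tx": 0, "ty": 0, "tz": -40, "rx": 0, "ry": 0, "rz": 0, "fingers": 1}, {"tx": 0, "ty": 0, "tz": -45, "rx": 0, "ry": 0, "rz": 0, "fingers": 1}])

```text
time: 31.78
eef_pos: [613.7, 108.2, 144.5]
orientation: [[1.0, 0.01, 0.0], [0.01, -1.0, -0.0], [0.0, 0.0, -1.0]]
force: [0.8, 0.5, -0.9]
grip_width: 85.7
```

arm_command(steps=[{"tx": 0, "ty": 0, "tz": 0, "rx": 0, "ry": 0, "rz": -10.5, "fingers": 1}, {"tx": 0, "ty": 0, "tz": 0, "rx": 0, "ry": 0, "rz": -10.5, "fingers": 1}, {"tx": 0, "ty": 0, "tz": 0, "rx": 0, "ry": 0, "rz": -10.5, "fingers": 1}, {"tx": 0, "ty": 0, "tz": 0, "rx": 0, "ry": 0, "rz": -10.5, "fingers": 1}, {"tx": 0, "ty": 0, "tz": 0, "rx": 0, "ry": 0, "rz": -10.5, "fingers": 1}, {"tx": 0, "ty": 0, "tz": 0, "rx": 0, "ry": 0, "rz": -10.5, "fingers": 1}, {"tx": 0, "ty": 0, "tz": 0, "rx": 0, "ry": 0, "rz": -10.5, "fingers": 1}, {"tx": 0, "ty": 0, "tz": 0, "rx": 0, "ry": 0, "rz": -10.5, "fingers": 1}, {"tx": 0, "ty": 0, "tz": 0, "rx": 0, "ry": 0, "rz": -10.5, "fingers": 1}, {"tx": 0, "ty": 0, "tz": 0, "rx": 0, "ry": 0, "rz": -10.5, "fingers": 1}])

```text
time: 33.02
eef_pos: [614.0, 108.2, 143.6]
orientation: [[-0.274, 0.962, 0.001], [0.962, 0.274, 0.0], [-0.0, 0.001, -1.0]]
force: [-0.3, -0.0, 0.3]
grip_width: 85.2
```

```bash
python3 -c "
from h import *
go(440,97.5,110,18.9)"
```

```text
t 33.02 at [614.  108.2 143.6] psi 15.9 q1,6 [  6. -10.] F [-0.3 -0.   0.3] w 85.2 | rz -3.0 then tx,ty,tz 46.2 -168.1 33.6
```

arm_command(steps=[{"tx": 0, "ty": 0, "tz": 0, "rx": 0, "ry": 0, "rz": -3, "fingers": 1}, {"tx": 5, "ty": -18, "tz": 3, "rx": 0, "ry": 0, "rz": 0, "fingers": 1}, {"tx": 9, "ty": -34, "tz": 6, "rx": 0, "ry": 0, "rz": 0, "fingers": 1}, {"tx": 10, "ty": -38, "tz": 8, "rx": 0, "ry": 0, "rz": 0, "fingers": 1}, {"tx": 10, "ty": -38, "tz": 8, "rx": 0, "ry": 0, "rz": 0, "fingers": 1}, {"tx": 8, "ty": -28, "tz": 6, "rx": 0, "ry": 0, "rz": 0, "fingers": 1}, {"tx": 4.2, "ty": -12, "tz": 2.6, "rx": 0, "ry": 0, "rz": 0, "fingers": 1}, {"tx": 0, "ty": 0, "tz": 0, "rx": 0, "ry": 0, "rz": 0, "fingers": 1}])

```text
time: 34.02
eef_pos: [440.4, 98.7, 109.5]
orientation: [[-0.318, 0.948, 0.001], [0.948, 0.318, 0.0], [-0.0, 0.001, -1.0]]
force: [0.7, 0.3, 0.3]
grip_width: 85.1
```

```bash
python3 -c "
from h import *
go(440.3,97.3,9.5,18.9)
f=grab_frame('side'); b=getmask(f,'side','plane',(441,97),20); b and print(b[2],fit(f,'plane',b[1],(441,97,109)))"
```

```text
t 34.02 at [440.4  98.7 109.5] psi 18.6 q1,6 [  7. -12.] F [0.7 0.3 0.3] w 85.1 | rz -0.3 then tx,ty,tz -1.3 -0.5 100.0
0.68 (array([443.15573547,  94.29855284, 106.11216035]), np.float64(0.1769663900113727))
```

arm_command(steps=[{"tx": -1.3, "ty": -0.5, "tz": 20, "rx": 0, "ry": 0, "rz": 0, "fingers": 1}, {"tx": 0, "ty": 0, "tz": 32, "rx": 0, "ry": 0, "rz": 0, "fingers": 1}, {"tx": 0, "ty": 0, "tz": 32, "rx": 0, "ry": 0, "rz": 0, "fingers": 1}, {"tx": 0, "ty": 0, "tz": 16, "rx": 0, "ry": 0, "rz": 0, "fingers": 1}, {"tx": 0, "ty": 0, "tz": 0, "rx": 0, "ry": 0, "rz": 0, "fingers": 1}, {"tx": 0, "ty": 0, "tz": 0, "rx": 0, "ry": 0, "rz": 0, "fingers": 0.3}, {"tx": 0, "ty": 0, "tz": 0, "rx": 0, "ry": 0, "rz": 0, "fingers": -0.1}, {"tx": 0, "ty": 0, "tz": 0, "rx": 0, "ry": 0, "rz": 0, "fingers": -0.6}, {"tx": 0, "ty": 0, "tz": 0, "rx": 0, "ry": 0, "rz": 0, "fingers": -1}, {"tx": 0, "ty": 0, "tz": 0, "rx": 0, "ry": 0, "rz": 0, "fingers": -1}])

```text
time: 35.38
eef_pos: [440.6, 97.3, 10.0]
orientation: [[-0.319, 0.948, 0.002], [0.948, 0.319, 0.0], [-0.001, 0.002, -1.0]]
force: [-2.2, 0.8, 11.8]
grip_width: 40.9
```

arm_command(steps=[{"tx": 0, "ty": 0, "tz": 0, "rx": 0, "ry": 0, "rz": 0, "fingers": -1}, {"tx": 0, "ty": 0, "tz": -2, "rx": 0, "ry": 0, "rz": 0, "fingers": -1}, {"tx": 0, "ty": 0, "tz": -6, "rx": 0, "ry": 0, "rz": 0, "fingers": -1}, {"tx": 0, "ty": 0, "tz": -12, "rx": 0, "ry": 0, "rz": 0, "fingers": -1}, {"tx": 0, "ty": 0, "tz": 0, "rx": 0, "ry": 0, "rz": 0, "fingers": -1}])

```text
time: 36.0
eef_pos: [440.5, 97.2, 29.9]
orientation: [[-0.318, 0.948, 0.002], [0.948, 0.318, 0.0], [-0.0, 0.002, -1.0]]
force: [0.0, -0.2, -5.0]
grip_width: 40.9
```

```bash
python3 -c "
from h import *
go(597,284,120,89.7)
f=grab_frame('side'); show(f,dict(plane=((440.4,97.5,108.8),20)),'lift4.png',(210,170,350,290),5)"
```

```text
t 36.0 at [440.5  97.2  29.9] psi 18.5 q1,6 [  7. -12.] F [ 0.  -0.2 -5. ] w 40.9 | rz -71.2 then tx,ty,tz -155.6 187.6 -90.1
```

View pics/lift4.png

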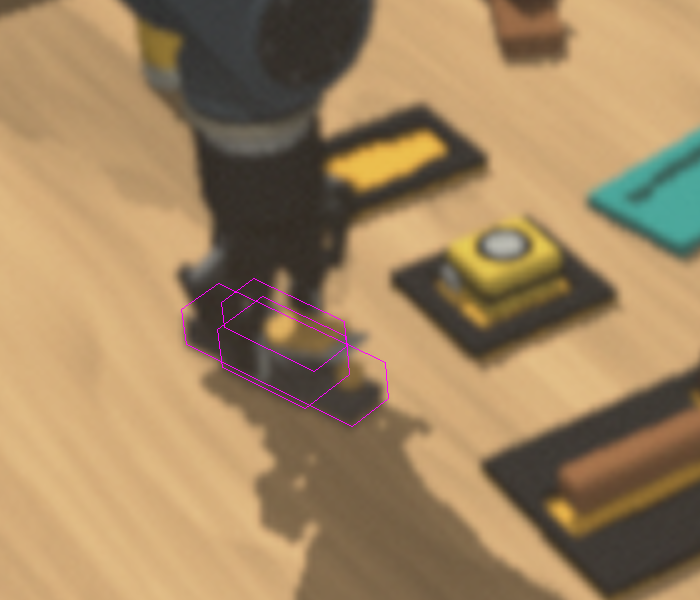

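The plane is held level and matches its outline, and the tape is bedded and released in its tray at (505,265). Carrying the plane.

arm_command(steps=[{"tx": 0, "ty": 0, "tz": -20, "rx": 0, "ry": 0, "rz": 0, "fingers": -1}, {"tx": 0, "ty": 0, "tz": -30, "rx": 0, "ry": 0, "rz": -4, "fingers": -1}, {"tx": 0, "ty": 0, "tz": -25, "rx": 0, "ry": 0, "rz": -8, "fingers": -1}, {"tx": 0, "ty": 0, "tz": -15, "rx": 0, "ry": 0, "rz": -10, "fingers": -1}, {"tx": 0, "ty": 0, "tz": 0, "rx": 0, "ry": 0, "rz": -10, "fingers": -1}, {"tx": 0, "ty": 0, "tz": 0, "rx": 0, "ry": 0, "rz": -10, "fingers": -1}, {"tx": 0, "ty": 0, "tz": 0, "rx": 0, "ry": 0, "rz": -10, "fingers": -1}, {"tx": 0, "ty": 0, "tz": 0, "rx": 0, "ry": 0, "rz": -10, "fingers": -1}, {"tx": 0, "ty": 0, "tz": 0, "rx": 0, "ry": 0, "rz": -6, "fingers": -1}, {"tx": 0, "ty": 0, "tz": 0, "rx": 0, "ry": 0, "rz": -3.2, "fingers": -1}])

```text
time: 37.3
eef_pos: [439.5, 97.1, 118.6]
orientation: [[-1.0, 0.002, -0.001], [0.002, 1.0, -0.0], [0.001, -0.0, -1.0]]
force: [-0.3, 0.4, -5.0]
grip_width: 40.6
```

arm_command(steps=[{"tx": -10, "ty": 12, "tz": 0, "rx": 0, "ry": 0, "rz": 0, "fingers": -1}, {"tx": -20, "ty": 24, "tz": 0, "rx": 0, "ry": 0, "rz": 0, "fingers": -1}, {"tx": -25, "ty": 30, "tz": 5, "rx": 0, "ry": 0, "rz": 0, "fingers": -1}, {"tx": -25, "ty": 30, "tz": 10, "rx": 0, "ry": 0, "rz": 0, "fingers": -1}, {"tx": -25, "ty": 30, "tz": 12, "rx": 0, "ry": 0, "rz": 0, "fingers": -1}, {"tx": -22, "ty": 27, "tz": 15, "rx": 0, "ry": 0, "rz": 0, "fingers": -1}, {"tx": -18, "ty": 22, "tz": 12, "rx": 0, "ry": 0, "rz": 0, "fingers": -1}, {"tx": -10.6, "ty": 12.6, "tz": 8, "rx": 0, "ry": 0, "rz": 0, "fingers": -1}, {"tx": 0, "ty": 0, "tz": 0, "rx": 0, "ry": 0, "rz": 0, "fingers": -1}, {"tx": 0, "ty": 0, "tz": 0, "rx": 0, "ry": 0, "rz": 0, "fingers": -1}])

```text
time: 38.55
eef_pos: [595.9, 284.0, 56.7]
orientation: [[-1.0, 0.005, -0.001], [0.005, 1.0, -0.0], [0.001, -0.0, -1.0]]
force: [-0.6, -0.8, -5.2]
grip_width: 40.9
```

```bash
python3 -c "
from h import *
go(597,284,13,89.5)"
```

```text
t 38.55 at [595.9 284.   56.7] psi 89.7 q1,6 [ 21. -68.] F [-0.6 -0.8 -5.2] w 40.9 | rz 0.2 then tx,ty,tz -1.1 -0.0 43.7
```

arm_command(steps=[{"tx": -1.1, "ty": 0, "tz": 10, "rx": 0, "ry": 0, "rz": 0, "fingers": -1}, {"tx": 0, "ty": 0, "tz": 14, "rx": 0, "ry": 0, "rz": 0, "fingers": -1}, {"tx": 0, "ty": 0, "tz": 9, "rx": 0, "ry": 0, "rz": 0, "fingers": -1}, {"tx": 0, "ty": 0, "tz": 5, "rx": 0, "ry": 0, "rz": 0, "fingers": -1}, {"tx": 0, "ty": 0, "tz": 2.5, "rx": 0, "ry": 0, "rz": 0, "fingers": -1}, {"tx": 0, "ty": 0, "tz": 1.2, "rx": 0, "ry": 0, "rz": 0, "fingers": -1}, {"tx": 0, "ty": 0, "tz": 0, "rx": 0, "ry": 0, "rz": 0, "fingers": -1}, {"tx": 0, "ty": 0, "tz": 0, "rx": 0, "ry": 0, "rz": 0, "fingers": -1}])

```text
time: 39.55
eef_pos: [597.5, 284.1, 15.4]
orientation: [[-1.0, 0.004, 0.0], [0.004, 1.0, 0.0], [-0.0, 0.0, -1.0]]
force: [0.0, 1.0, -6.5]
grip_width: 40.6
```

```bash
python3 -c "
from h import *
f=grab_frame('side')
show(f,dict(plane=((598,286,179.5),3),plane_tray=((598,286,-.5),0)),'pl4.png',(220,155,340,245),5)
go(597,284,13,89.5)"
```

```text
t 39.6 at [597.5 284.1  15.4] psi 89.7 q1,6 [ 21. -68.] F [-0.   0.4 -4.9] w 41.0 | rz 0.2 then tx,ty,tz 0.5 -0.1 2.4
```

View pics/pl4.png

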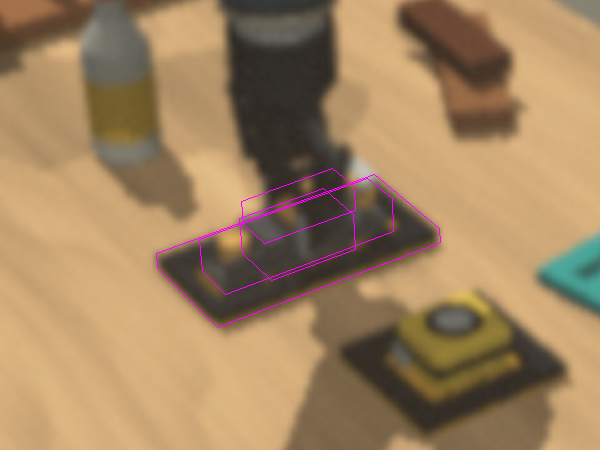

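The plane lines up over its cut-out, with the knob end at (230,240). Lowering the last 2 mm.

arm_command(steps=[{"tx": 0, "ty": 0, "tz": 1, "rx": 0, "ry": 0, "rz": 0, "fingers": -1}, {"tx": 0, "ty": 0, "tz": 0.8, "rx": 0, "ry": 0, "rz": 0, "fingers": -1}, {"tx": 0, "ty": 0, "tz": 0.6, "rx": 0, "ry": 0, "rz": 0, "fingers": -1}, {"tx": 0, "ty": 0, "tz": 0, "rx": 0, "ry": 0, "rz": 0, "fingers": -1}])

```text
time: 40.1
eef_pos: [597.4, 284.1, 13.1]
orientation: [[-1.0, 0.004, -0.0], [0.004, 1.0, -0.0], [0.0, -0.0, -1.0]]
force: [-3.0, -0.8, 0.9]
grip_width: 40.7
```

Contact: the force has gone from -5 N to +0.9 N. Releasing and moving away to a clear spot.

arm_command(steps=[{"tx": 0, "ty": 0, "tz": 0, "rx": 0, "ry": 0, "rz": 0, "fingers": 0.1}, {"tx": 0, "ty": 0, "tz": 0, "rx": 0, "ry": 0, "rz": 0, "fingers": 0.4}, {"tx": 0, "ty": 0, "tz": 0, "rx": 0, "ry": 0, "rz": 0, "fingers": 0.4}, {"tx": 0, "ty": 0, "tz": -15, "rx": 0, "ry": 0, "rz": 0, "fingers": 0.4}, {"tx": 0, "ty": 0, "tz": -35, "rx": 0, "ry": 0, "rz": 0, "fingers": 0.4}, {"tx": 0, "ty": 0, "tz": -50, "rx": 0, "ry": 0, "rz": 0, "fingers": 0.4}, {"tx": 0, "ty": 0, "tz": -60, "rx": 0, "ry": 0, "rz": 0, "fingers": 0.4}, {"tx": 40, "ty": 0, "tz": -50, "rx": 0, "ry": 0, "rz": 0, "fingers": 0.4}, {"tx": 50, "ty": 0, "tz": -20, "rx": 0, "ry": 0, "rz": 0, "fingers": 0.4}, {"tx": 50, "ty": 0, "tz": 0, "rx": 0, "ry": 0, "rz": 0, "fingers": 0.4}])

```text
time: 41.35
eef_pos: [457.5, 284.9, 244.5]
orientation: [[-1.0, 0.005, 0.004], [0.005, 1.0, 0.002], [-0.004, 0.002, -1.0]]
force: [1.0, 0.8, -0.4]
grip_width: 59.8
```

arm_command(steps=[{"tx": 50, "ty": 0, "tz": 0, "rx": 0, "ry": 0, "rz": 0, "fingers": 0.4}, {"tx": 50, "ty": 20, "tz": 0, "rx": 0, "ry": 0, "rz": 0, "fingers": 0.4}, {"tx": 40, "ty": 40, "tz": 0, "rx": 0, "ry": 0, "rz": 0, "fingers": 0.4}, {"tx": 20, "ty": 40, "tz": 0, "rx": 0, "ry": 0, "rz": 0, "fingers": 0.4}, {"tx": 0, "ty": 0, "tz": 0, "rx": 0, "ry": 0, "rz": 0, "fingers": 0.4}, {"tx": 0, "ty": 0, "tz": 0, "rx": 0, "ry": 0, "rz": 0, "fingers": 0.4}, {"tx": 0, "ty": 0, "tz": 0, "rx": 0, "ry": 0, "rz": 0, "fingers": 0.4}])

```text
time: 42.22
eef_pos: [299.3, 384.7, 241.9]
orientation: [[-1.0, 0.006, 0.0], [0.006, 1.0, 0.0], [-0.0, 0.0, -1.0]]
force: [0.4, -0.4, -0.5]
grip_width: 59.8
```

```bash
python3 - <<'E'
from h import *
T=dict(mallet=(611.5,-108.5,-1.7),chisel=(590,-280.2,-1.3),plane=(596.8,283.1,180),tape=(613.4,107.7,.6))
f=grab_frame('top')
for k,p0 in T.items():
    b=getmask(f,'top',k,p0)
    if b: print(k,round(b[0],1),round(b[2],2),(fit(f,k,b[1],p0,3)[0]-p0).round(1))
for k in('glue_bottle','wax_tin'): print(k,[((f['T']@np.append(r['xyz'],1))[:3].round(),round(r['score'],2)) for r in nets.search_frame(k,'top')[:2]])
show(f,{k:(p,3) for k,p in T.items()},'end.png',(220,170,450,275),3.45)
s=arm.sense(); print(s['time'],s['eef_pos'].round(),s['qvel'].round(2))
E
```

```text
mallet 11.7 0.66 [-3.1 -0.3  0.9]
chisel 6.0 0.63 [-1.  -0.4  0.4]
plane 1.0 0.87 [-0.8  1.4  0.7]
tape 1.5 0.61 [ 1.7 -1.3  2.8]
glue_bottle [(array([560., 481., 102.]), 0.71)]
wax_tin [(array([ 496., -483.,   48.]), 0.8)]
42.575 [299. 385. 242.] [ 0.21  0.05  0.04 -0.02  0.11  0.05]
```

View pics/end.png

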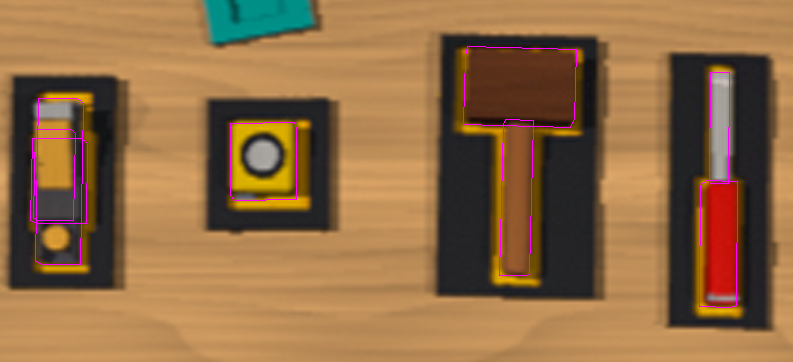

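All four tools sit in their cut-outs, each offset about 3 mm or less, and the bottle and tin haven't moved. Handing in.

```bash
python3 -c "
from h import *
print(arm.close_job())"
```

```text
the job is handed in; nothing more can be done
None
```

All four tools are in their own trays, and I handed the job in at about 42.6 s of the 106 s allowed. I picked up and set down the chisel, mallet, tape and plane in that order, each with one grasp. I used the dark grey plane tray and left the red and turquoise look-alikes alone.

**Last checks (top camera):**

| Tool | Offset from tray centre | Turn error |
|---|---|---|
| mallet | about 3 mm | 0.9° |
| chisel | about 1 mm | 0.4° |
| plane | about 1.6 mm | 0.7° |
| tape | about 2 mm | 2.8° |

- **Bottle and tin:** the glue bottle and wax tin read within about 5 mm of their starting positions, which is roughly the network's error.
- **Robot:** the arm stood clear of everything, and no force reading came near the limits.

**What disagreed or was not checked:**
- The two cameras differed by 2–4 mm throughout. The tape's angle also differed by about 5°, so I used the top camera's value.
- Once the arm came over the mallet and the tape, the top camera could not see them. I used the side camera there.
- I judged that each tool lies flat from the pictures and from the height or force at set-down. I had no direct height measurement.

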